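# Refill the nut feeder's hopper through its self-closing flap

## Task

Refill the nut feeder: first push the hopper's outlet gate fully down by the knob on top of its rod, so that the nuts cannot run out again. Then take the scoop by its handle and tip all seven nuts in through the self-closing flap of the hopper's mouth, and stand the empty scoop upright on the worktop about where it was before, leaving the flap shut, no nut outside and the tools lying on the worktop undisturbed.

Things in the scene. Friction and masses are not known exactly. Their poses are not given: they have to be found in the camera images.
- hopper: grey sheet-metal hopper of a nut feeder, fixed; origin on the worktop under its centre, x to the rear, z up; its front (-x, with a clear window) has the mouth above. Body x -62 to +77, y -73 to +73 mm, on a drive base (x -80 to +90, y -75 to +75 mm, 30 mm high); flat top at z 241 from x +30 to +77 mm. Inside, a 25 degree floor falls from z 117 at -y to z 52 at +y, at the outlet gate
- mouth (a point): centre of the hopper's mouth, which faces the robot's right (hopper frame x -15, y 0, z 204 mm; same axes): a sloping opening 140 mm wide in y that rises to the rear at 37 degrees, from the sill (front wall's upper rim, 6 mm thick, at x -60, z 170) to the flap's hinge (x +30, z 235)
- flap (a joint): steel flap 128 mm wide, 107 mm long that shuts the mouth from inside, hinged at its upper rear edge (hopper x +30, z 235 mm, along y). Angle in rad: 0 shut, grows as its lower front edge swings down and rearward into the hopper; hangs straight down at 0.93, stop at 1.15. A spring shuts it when let go: 0.11 N m at first, 0.27 wide open, so 1.7 to 4 N pushed 65 mm from the hinge
- flap_middle (a point): middle of the flap's sheet, 53 mm from its hinge; moves with the flap
- gate (a joint): outlet gate, an upright steel plate on the hopper's +y side that slides vertically on a rod with a black knob; metres above its shut position: 0 fully down (shut), up to 0.034. Stiff: about 5 N moves it and it stays where it is left; at the start it stands partly open
- gate_knob (a point): centre of the top of the gate's knob, a black plastic disc 28 mm across, 14 mm high (gate shut: x +5, y +87, z 211 mm in the hopper's frame; higher by the joint value when open); push straight down
- scoop: loose cast aluminium scoop, 160 g, walls 2.5 mm, the nuts lying on its flat bottom; origin at the centre of the underside, x towards the spout, z up. Box part x -39 to +39 mm, 57 mm wide, 42 mm high; from x +38 mm a spout 66 mm long, open at its end, rises at 20 degrees, its sides 34 mm high, 57 narrowing to 51 mm wide outside
- scoop_handle (a point): grip point on the flat stick handle (scoop frame x -90, y 0, z 91 mm; same axes). The stick, 14 mm thick across y, 22 mm wide, rises to the rear at 50 degrees from x -39, z 30 to its end at about x -110, z 115. Best gripped across the 14 mm with the fingers along the stick (40 degrees off vertical, pointing down and to scoop +x): the scoop must later be tipped nose down by about 70 degrees
- scoop_lip (a point): middle of the open end of the spout's floor (scoop frame x +101, y 0, z 24 mm); its axes are the scoop's
- nut0: one of the seven loose steel M12 hexagon nuts in the scoop, 19 mm across the flats, 22 mm across the corners, 10 mm high, 17 g; origin at the centre of its underside
- nut1: one of the seven loose steel M12 hexagon nuts in the scoop, 19 mm across the flats, 22 mm across the corners, 10 mm high, 17 g; origin at the centre of its underside
- nut2: one of the seven loose steel M12 hexagon nuts in the scoop, 19 mm across the flats, 22 mm across the corners, 10 mm high, 17 g; origin at the centre of its underside
- nut3: one of the seven loose steel M12 hexagon nuts in the scoop, 19 mm across the flats, 22 mm across the corners, 10 mm high, 17 g; origin at the centre of its underside
- nut4: one of the seven loose steel M12 hexagon nuts in the scoop, 19 mm across the flats, 22 mm across the corners, 10 mm high, 17 g; origin at the centre of its underside
- nut5: one of the seven loose steel M12 hexagon nuts in the scoop, 19 mm across the flats, 22 mm across the corners, 10 mm high, 17 g; origin at the centre of its underside
- nut6: one of the seven loose steel M12 hexagon nuts in the scoop, 19 mm across the flats, 22 mm across the corners, 10 mm high, 17 g; origin at the centre of its underside
- stubby_driver: bystander on the worktop, not to be disturbed: short screwdriver with a thick black and yellow handle, 85 mm long
- square: bystander on the worktop, not to be disturbed: steel try square, 91x70 mm
- t_block: bystander on the worktop, not to be disturbed: olive stepped T-slot block, 40x44x24 mm

How it is judged:
By the outcome, as a careful person would: the job done as asked, in the order asked, and still so for the second after the job is handed in, with the robot touching nothing.
It also fails if it takes over 72 s, if anything falls off the work surface, if the arm or the gripper's body presses on something with over 40 N, if the wrist force passes 120 N, or if a joint passes its speed limit or range.

## Robot

A 6-joint arm with a two-finger parallel gripper is mounted at the origin on a cart in front of the work surface, level with it; the furniture and walls round the work are solid. World frame = base frame: x ahead of the robot, y to its left, z up, the work surface at z = 0. Lengths are in m, angles in rad, forces in N, time in s.
With the tool pointing down it reaches from about 0.35 to 0.775 m from the base axis. Payload 7.3 kg.
Tool frame: the origin (TCP) lies midway between the tips of the shut fingers; the grasp point (between the pads) lies robot.grasp_offset behind it (robot.grasp_offset is the distance from the TCP to the grasp point, in m); z points along the fingers, x is the direction in which the jaws open and shut, and the axes are right-handed (so a half turn about z gives the same grasp; the last joint's range is limited). The gripper opens to 92 mm and grips with 3 to 60 N. Pads are 19 mm wide; open, the fingers measure 130 mm over their backs; the gripper's body (75 mm by 190 mm) begins 47 mm behind the grasp point.
Start: joints at [-1.411, 0.342, 1.524, -0, 1.275, -0.146], TCP at [0.158, -0.501, 0.227] pointing down, gripper open.
Joint ranges: [-2.53, 2.53], [-0.77, 2.02], [0.04, 2.7], [-1, 4.14], [0.28, 2.66], [-3.11, 3.11]. Speed limits (rad/s): [2.57, 2.57, 3.14, 3.14, 3.14, 3.14].

## Interface

Orientations are given as [roll, pitch, yaw] about the fixed x, y, z axes, in that order (R = Rz(yaw) Ry(pitch) Rx(roll)).
In Python, from cell import robot gives the robot as it stands. The module is installed in compiled form; this text tells all that it offers.
- The arm moves only by the tool move_arm, never from a script. Its argument "increments" is a list of rows, each a list of 7 numbers: the finger opening in mm, from 0 to 91.8, then the shift along the tool's x, y, z in mm, then the turn, a rotation vector about the tool's x, y, z in rad. A call has 1 to 12 rows; each row shifts and turns the pose as measured when the row begins, along the tool's axes as they then stand; what a row does not reach is not made up. A row lasts 1/8 s, in which the tool goes at most 62.5 mm and 10.7 degrees, less where a joint would pass 70% of its speed; a pose out of reach is approached as far as the arm can. A call is refused whole if a number of a shift passes 62.5 or a number of a turn 0.188, either way. A call with a gripper value outside its range is refused whole. The fingers move at their own pace and stop on an object; "newtons" is the grip in N (left out, the last holds). Time passes only in rows, so rows that do not move let the fingers close. It gives the time, the measured TCP pose, the force and the opening at its end, in the units of the state.
- robot.observe(): the state, without advancing time (a new reading comes with each control period).
- robot.read_camera(name): name is "scene" or "top"; returns a dict with "img" (400x640x3 uint8, red, green, blue), "fx", "fy", "cx", "cy" (pixels), "T" (4x4, takes a point from camera to world coordinates). Camera axes: x right, y down, z forward; pixel columns grow to the right and rows downward; lengths in m; the calibration is good to about 2 mm. A picture is of the moment at which its call begins. There is no depth.
- robot.hand_in(): hands the job in, once; it reports no verdict.
Trained networks look in the newest picture that a camera, given by its name, has taken for a name from the list of things; names that differ only in an ending like _2 or _b are one class to them, and where a whole thing is asked for, a point or a joint stands for the part that bears it (a point fixed in the world has none). Each returns a list of dicts, best first, with "conf" (0 to 1); they miss things now and then, are a little off and sometimes report something else, mostly with a low value. They report only what shows in the picture. A call takes as long as a camera call.
- robot.look_for(thing, camera): "rect" ([left, top, width, height] in pixels, round what is visible of it).
The state is a dict: "time": time; "qpos": joint angles; "qvel": joint speeds; "joint_efforts": joint torques, N m; "tool_pos": TCP position; "tool_rot": TCP orientation; "contact_force": force on the tool from outside, world axes, zero at the start; "torque": the same for the moment, N m; "opening": finger opening in m.
Only numpy, scipy, OpenCV 4.12 (cv2) and the standard library are available. Lean on these libraries where they do the work, as an engineer would, in place of code of your own. Each camera call takes 0.05 s, during which the arm holds its last target.

## Working session

There is one attempt and no reset: what is moved stays moved. The work goes in short steps, Python scripts to look and compute and a tool call to move; the robot and the scene stay as the last step left them, time stands still between calls to the robot, and variables do not carry over. Pictures are saved under pics/ and viewed, and the job is handed in when it is done.

Besides the shell and the picture viewer there is one more tool, called as name([rows], argument=value, ...), one row to a line, values as JSON. move_arm: Moves the arm, as the interface text tells. Its arguments: {"type":"object","properties":{"increments":{"type":"array"},"newtons":{"type":"number"}},"required":["increments"]}

```bash
mkdir -p pics; cat > h.py <<'E'
import numpy as np, cv2
from scipy.spatial.transform import Rotation as R
from cell import robot
np.set_printoptions(precision=4,suppress=True)
def cam(n,fn=None,scale=1):
    c=robot.read_camera(n)
    if fn: cv2.imwrite('pics/'+fn,c['img'][:,:,::-1])
    return c
def proj(c,P):
    T=np.linalg.inv(c['T']);P=np.atleast_2d(P);q=P@T[:3,:3].T+T[:3,3]
    return np.c_[c['fx']*q[:,0]/q[:,2]+c['cx'],c['fy']*q[:,1]/q[:,2]+c['cy']]
def onz(c,uv,z):
    d=c['T'][:3,:3]@np.array([(uv[0]-c['cx'])/c['fx'],(uv[1]-c['cy'])/c['fy'],1]);o=c['T'][:3,3]
    return o+d*(z-o[2])/d[2]
E
python3 - <<'E'
from h import *
s=robot.observe();print(s, robot.grasp_offset)
for n in('scene','top'):
    c=cam(n,n+'0.png');print(n,c['fx'],c['fy'],c['cx'],c['cy']);print(c['T'])
    for t in ['hopper','flap','gate_knob','scoop','scoop_handle','scoop_lip','nut0','stubby_driver','square','t_block','mouth']:
        try: print(t,[(np.round(d['rect']),round(d['conf'],2)) for d in robot.look_for(t,n)][:3])
        except Exception as e: print(t,e)
E
```

```text
{'time': 0.0, 'qpos': array([-1.411 ,  0.3427,  1.525 , -0.    ,  1.2754, -0.146 ]), 'qvel': array([-0.0007,  0.0002, -0.0011, -0.0009, -0.0001,  0.0014]), 'joint_efforts': array([  0.0009, -43.1234, -24.4217,   0.0718,   0.0559,  -0.0001]), 'tool_pos': array([ 0.158 , -0.5002,  0.2261]), 'tool_rot': array([-3.1414,  0.0015, -1.265 ]), 'contact_force': array([ 0.2522, -0.3305,  0.6882]), 'torque': array([-0.0429, -0.0191,  0.0106]), 'opening': 0.09141587632966083} 0.0188
scene 483.930462803056 483.930462803056 315.87642311683726 202.00307942877564
[[-0.5832 -0.4327  0.6875 -0.3551]
 [-0.8121  0.3319 -0.48    0.6108]
 [-0.0205 -0.8382 -0.5449  0.8854]
 [ 0.      0.      0.      1.    ]]
hopper [(array([195., 192.,  96., 112.]), 0.67), (array([330., 207.,  58.,  33.]), 0.62)]
flap [(array([237., 197.,  35.,  27.]), 0.53)]
gate_knob [(array([253., 213.,  26.,  60.]), 0.78), (array([328., 210.,  62.,  32.]), 0.28)]
scoop [(array([330., 209.,  59.,  31.]), 0.57), (array([254., 213.,  28.,  59.]), 0.16)]
scoop_handle [(array([333., 207.,  55.,  31.]), 0.83)]
scoop_lip [(array([332., 210., 
[... 509 characters left out ...]
ay([222., 157.,  37.,  60.]), 0.56)]
gate_knob [(array([344., 195.,  86.,  41.]), 0.47)]
scoop [(array([345., 198.,  88.,  38.]), 0.77)]
scoop_handle [(array([345., 196.,  89.,  42.]), 0.86), (array([330., 144.,  14.,  30.]), 0.72)]
scoop_lip [(array([343., 196.,  89.,  39.]), 0.81), (array([289., 254.,  19.,  20.]), 0.73), (array([226., 217.,  30.,  12.]), 0.56)]
nut0 [(array([224., 214.,  32.,  21.]), 0.75), (array([390., 218.,   6.,   6.]), 0.55), (array([380., 219.,   8.,   3.]), 0.54)]
stubby_driver [(array([330., 149.,  16.,  25.]), 0.51)]
square [(array([390., 144.,  23.,  35.]), 0.75), (array([390., 219.,   3.,   4.]), 0.16)]
t_block []
mouth [(array([200., 154.,  79.,  97.]), 0.75)]
```

```bash
python3 - <<'E'
import cv2
a=cv2.imread('pics/scene0.png');b=cv2.imread('pics/top0.png')
cv2.imwrite('pics/s1.png',cv2.resize(a[160:330,170:430],None,fx=3,fy=3,interpolation=cv2.INTER_CUBIC))
cv2.imwrite('pics/t1.png',cv2.resize(b[130:290,185:445],None,fx=3,fy=3,interpolation=cv2.INTER_CUBIC))
E
```

```text
(no output)
```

View pics/s1.png

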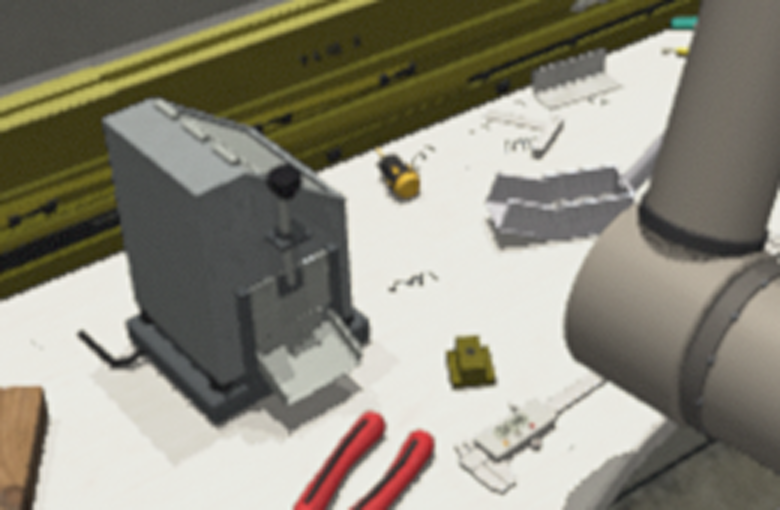

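View pics/t1.png

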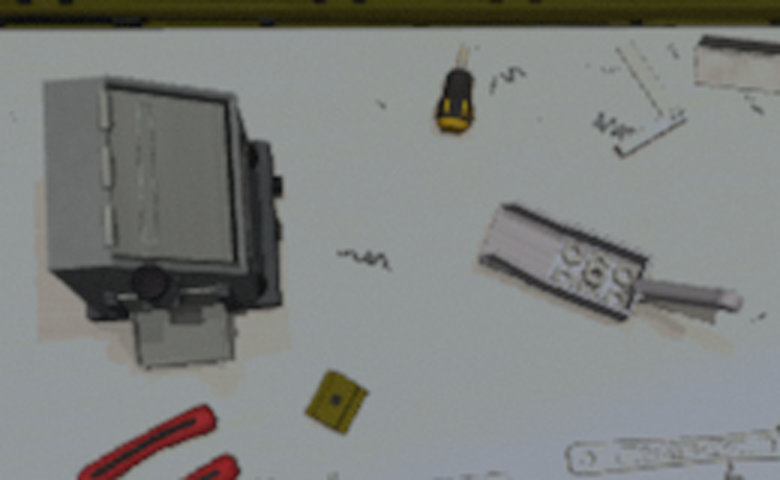

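View pics/scene0.png

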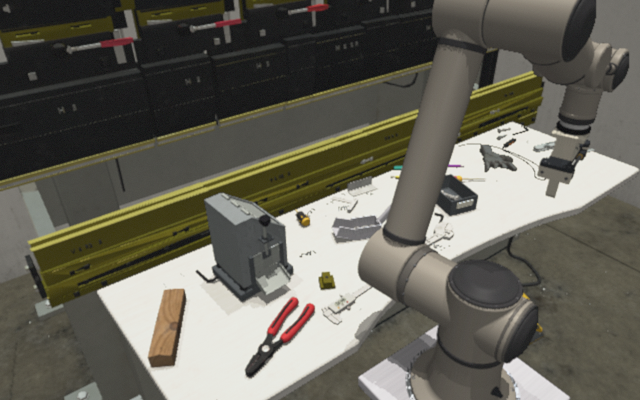

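```bash
cat > fit.py <<'E'
from h import *
from scipy.optimize import least_squares
def pose(p,P): 
    c,s=np.cos(p[2]),np.sin(p[2]);P=np.asarray(P,float)/1000
    return np.c_[p[0]+c*P[:,0]-s*P[:,1],p[1]+s*P[:,0]+c*P[:,1],P[:,2]]
def fit(p0,obs,cams):
    f=lambda p:np.concatenate([(proj(cams[n],pose(p,[P]))[0]-uv) for n,P,uv in obs])
    r=least_squares(f,p0,loss='soft_l1');return r.x,r.fun.reshape(-1,2)
E
python3 - <<'E'
from fit import *
C={n:cam(n) for n in('top','scene')}
t=lambda X,Y:np.array([185+X/3,130+Y/3]); s=lambda X,Y:np.array([170+X/3,160+Y/3])
H=[('top',(77,-73,241),t(45,82)),('top',(77,73,241),t(52,270)),('top',(30,-73,241),t(107,78)),('top',(30,73,241),t(118,262)),
('scene',(77,-73,241),s(103,122)),('scene',(77,73,241),s(195,195)),('scene',(30,-73,241),s(155,98)),('scene',(-62,73,170),s(345,195))]
p,r=fit([.5,.2,1.57],H,C);print(p);print(r)
S=[('top',(-39,28.5,42),t(628,320)),('top',(-39,-28.5,42),t(650,260)),('top',(88,-25.5,56),t(505,205)),('top',(88,25.5,56),t(482,265)),('top',(-110,0,115),t(735,300)),
('scene',(88,25.5,56),s(490,205)),('scene',(88,-25.5,56),s(495,178)),('scene',(-39,-28.5,42),s(615,168)),('scene',(-39,28.5,42),s(632,196))]
q,r2=fit([.5,-.1,1.3],S,C);print(q);print(r2)
k=onz(C['top'],t(152,283),.22);print('knob top@.22',k)
for n in C:
    im=C[n]['img'][:,:,::-1].copy();im=cv2.resize(im,None,fx=3,fy=3,interpolation=cv2.INTER_CUBIC)
    def d(p,P,col):
        for u in proj(C[n],pose(p,P)): cv2.circle(im,tuple(int(v*3+1) for v in u),3,col,-1)
    d(p,[(77,-73,241),(77,73,241),(30,-73,241),(30,73,241),(-60,-73,170),(-60,73,170),(30,64,235),(30,-64,235)],(0,0,255))
    d(p,[(-80,75,30),(-80,-75,30),(90,75,30),(-80,75,0),(90,75,0)],(255,0,0))
    d(p,[(5,87,211),(5,87,228),(5,87,245)],(0,255,0))
    d(q,[(-39,28.5,42),(-39,-28.5,42),(39,28.5,42),(39,-28.5,42),(88,25.5,56),(88,-25.5,56)],(0,0,255))
    d(q,[(-110,0,115),(-39,0,30),(101,0,24),(-39,28.5,0)],(255,0,0));d(q,[(-90,0,91)],(0,255,0))
    x0,y0=(170,160) if n=='scene' else (185,130)
    cv2.imwrite(f'pics/ov_{n}.png',im[y0*3:y0*3+510,x0*3:x0*3+780])
E
```

```text
[0.575  0.1708 1.652 ]
[[-0.2962 -0.0693]
 [-0.4373  0.1918]
 [-0.2586 -0.4357]
 [-1.0785  1.0317]
 [ 0.2385 -2.5296]
 [ 1.2032 -1.5362]
 [-0.7705 -1.2011]
 [ 0.9119 -0.099 ]]
[ 0.5288 -0.1851  1.2199]
[[-0.9945 -0.242 ]
 [-1.7799 -0.5364]
 [ 0.7071  1.6627]
 [ 2.086  -0.2778]
 [-0.8605  0.5937]
 [ 6.681  -0.0307]
 [-0.2685 -0.681 ]
 [-0.9435 -1.2063]
 [ 0.4271 -0.122 ]]
knob top@.22 [0.4901 0.1703 0.22  ]
```

View pics/ov_top.png

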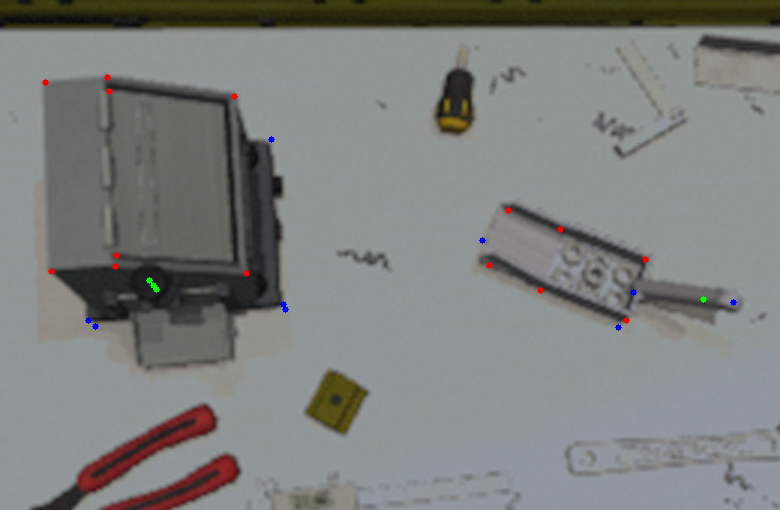

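View pics/ov_scene.png

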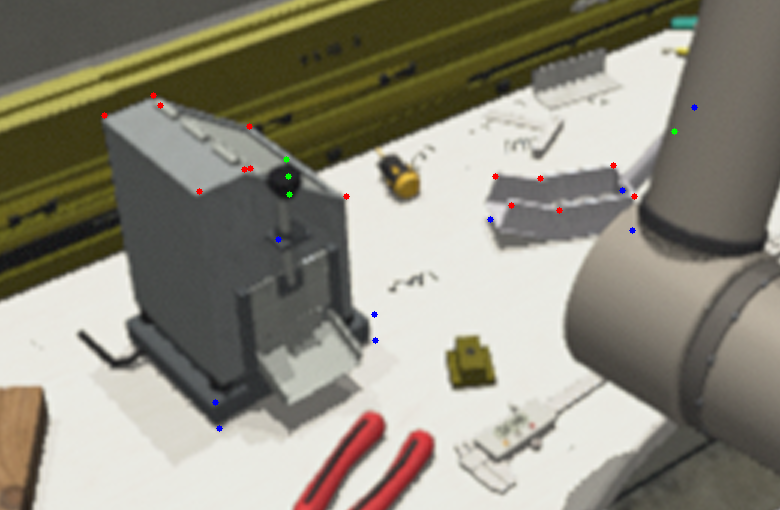

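```bash
cat >> h.py <<'E'
import json,os
def log():
    s=robot.observe()
    with open('log.jsonl','a') as f: f.write(json.dumps([list(map(float,s[k])) for k in('qpos','tool_pos','tool_rot')])+'\n')
    return s
def plan(wps,vmax=50,wmax=.16,grip=None,start=None):
    """wps: list of (pos m, R). prints rows of increments"""
    s=log()
    p=np.array(s['tool_pos']);r=R.from_euler('xyz',s['tool_rot'])
    if start is not None:p,r=start
    n=0
    for P,Q in wps:
        P=np.array(P);rv=(r.inv()*Q).as_rotvec()
        k=int(max(1,np.ceil(np.linalg.norm(P-p)*1000/vmax),np.ceil(np.linalg.norm(rv)/wmax)))
        for i in range(k):
            r0=r*R.from_rotvec(rv*i/k); d=r0.inv().apply((P-p)/k)*1000
            print([grip]+[round(float(x)) for x in d]+[round(float(x),3) for x in rv/k]);n+=1
        print('--');p=P;r=Q
    print('rows',n)
H=np.array([.575,.1708,1.652])
def hp(x,y,z):
    c,s=np.cos(H[2]),np.sin(H[2]);return np.array([H[0]+(c*x-s*y)/1000,H[1]+(s*x+c*y)/1000,z/1000])
E
python3 - <<'E'
from h import *
print(hp(5,87,211),hp(5,88,250))
Q=lambda y:R.from_euler('xyz',[np.pi,0,y])
w=[]
r0=.5245;a0=np.arctan2(-.5002,.158);K=hp(5,89,260);a1=np.arctan2(K[1],K[0]);y0=-1.265;y1=1.652-np.pi
N=4
for i in range(1,N+1):
    f=i/N;a=a0+(a1-a0)*f;rr=r0+(np.hypot(K[0],K[1])-r0)*f
    w.append(([rr*np.cos(a),rr*np.sin(a),.226+(.33-.226)*min(1,2*f) if i<N else .30],Q(y0+(y1-y0)*f)))
plan(w,grip=0)
E
```

```text
[0.4879 0.1687 0.211 ] [0.4869 0.1686 0.25  ]
[0, -9, -41, -10, 0.0, -0.0, 0.011]
[0, -9, -41, -10, 0.0, -0.0, 0.011]
[0, -10, -40, -10, 0.0, -0.0, 0.011]
[0, -10, -40, -10, 0.0, -0.0, 0.011]
[0, -11, -40, -10, 0.0, -0.0, 0.011]
--
[0, -26, -32, -10, 0.0, -0.0, 0.011]
[0, -26, -32, -10, 0.0, -0.0, 0.011]
[0, -26, -32, -10, 0.0, -0.0, 0.011]
[0, -27, -32, -10, 0.0, -0.0, 0.011]
[0, -27, -31, -10, 0.0, -0.0, 0.011]
--
[0, -37, -18, 0, 0.0, -0.0, 0.011]
[0, -37, -17, 0, 0.0, -0.0, 0.011]
[0, -37, -17, 0, 0.0, -0.0, 0.011]
[0, -38, -17, 0, 0.0, -0.0, 0.011]
[0, -38, -16, 0, 0.0, -0.0, 0.011]
--
[0, -41, 0, 6, -0.0, -0.0, 0.011]
[0, -41, 1, 6, -0.0, -0.0, 0.011]
[0, -41, 1, 6, -0.0, -0.0, 0.011]
[0, -41, 2, 6, -0.0, -0.0, 0.011]
[0, -41, 2, 6, -0.0, -0.0, 0.011]
--
rows 20
```

move_arm([
  [0, -9, -41, -10, 0, 0, 0.011],
  [0, -9, -41, -10, 0, 0, 0.011],
  [0, -10, -40, -10, 0, 0, 0.011],
  [0, -10, -40, -10, 0, 0, 0.011],
  [0, -11, -40, -10, 0, 0, 0.011],
  [0, -26, -32, -10, 0, 0, 0.011],
  [0, -26, -32, -10, 0, 0, 0.011],
  [0, -26, -32, -10, 0, 0, 0.011],
  [0, -27, -32, -10, 0, 0, 0.011],
  [0, -27, -31, -10, 0, 0, 0.011],
])

```text
time: 2.55
tool_pos: [0.472, -0.2272, 0.3289]
tool_rot: [-3.141, 0.001, -1.385]
contact_force: [0.6, 0.3, -1.0]
opening: 0.0008
```

```bash
python3 -c "
from h import *
s=log();print(s['time'],s['tool_pos'],s['tool_rot'],s['qpos'])"
```

```text
2.55 [ 0.472  -0.2272  0.3289] [-3.1415  0.0005 -1.3849] [-0.5952  0.2821  1.33    0.0004  1.5298  0.7897]
```

```bash
python3 - <<'E'
from h import *
Q=R.from_euler('xyz',[np.pi,0,1.652-np.pi])
K=hp(5,89,255)
Qm=R.from_euler('xyz',[np.pi,0,-1.44])
plan([([.54,-.03,.33],Qm),([K[0],K[1],.29],Q)],grip=0)
E
```

```text
[0, -36, -21, 0, -0.0, 0.0, 0.011]
[0, -36, -20, 0, -0.0, 0.0, 0.011]
[0, -37, -20, 0, -0.0, 0.0, 0.011]
[0, -37, -19, 0, -0.0, 0.0, 0.011]
[0, -37, -19, 0, -0.0, 0.0, 0.011]
--
[0, -41, 6, 8, 0.0, -0.0, 0.01]
[0, -41, 6, 8, 0.0, -0.0, 0.01]
[0, -41, 6, 8, 0.0, -0.0, 0.01]
[0, -41, 7, 8, 0.0, -0.0, 0.01]
[0, -41, 7, 8, 0.0, -0.0, 0.01]
--
rows 10
```

move_arm([
  [0, -36, -21, 0, 0, 0, 0.011],
  [0, -36, -20, 0, 0, 0, 0.011],
  [0, -37, -20, 0, 0, 0, 0.011],
  [0, -37, -19, 0, 0, 0, 0.011],
  [0, -37, -19, 0, 0, 0, 0.011],
  [0, -41, 6, 8, 0, 0, 0.01],
  [0, -41, 6, 8, 0, 0, 0.01],
  [0, -41, 6, 8, 0, 0, 0.01],
  [0, -41, 7, 8, 0, 0, 0.01],
  [0, -41, 7, 8, 0, 0, 0.01],
  [0, 0, 0, 0, 0, 0, 0],
])

```text
time: 3.92
tool_pos: [0.487, 0.1851, 0.2876]
tool_rot: [-3.139, -0.0, -1.49]
contact_force: [0.8, -0.4, 0.2]
opening: 0.0003
```

```bash
python3 - <<'E'
from h import *
C={n:cam(n) for n in('scene','top')}
s=log();print(s['time'],s['tool_pos'],s['tool_rot'],s['contact_force'],hp(5,89,0))
ims=[]
for n in C:
    im=cv2.resize(C[n]['img'][:,:,::-1],None,fx=4,fy=4,interpolation=cv2.INTER_CUBIC)
    for z,col in((.211,(0,255,0)),(.235,(0,0,255))):
        u=proj(C[n],[[*hp(5,87,0)[:2],z]])[0]*4+2;cv2.circle(im,tuple(u.astype(int)),3,col,-1)
    u=proj(C[n],[s['tool_pos']])[0]*4+2;cv2.circle(im,tuple(u.astype(int)),3,(255,0,0),-1)
    ims.append(im[int(u[1])-200:int(u[1])+300,int(u[0])-200:int(u[0])+200])
cv2.imwrite('pics/k1.png',np.hstack(ims))
E
```

```text
4.025 [0.4881 0.183  0.2882] [-3.1379 -0.0009 -1.4922] [-0.1598 -0.0137  0.7756] [0.4859 0.1686 0.    ]
```

View pics/k1.png

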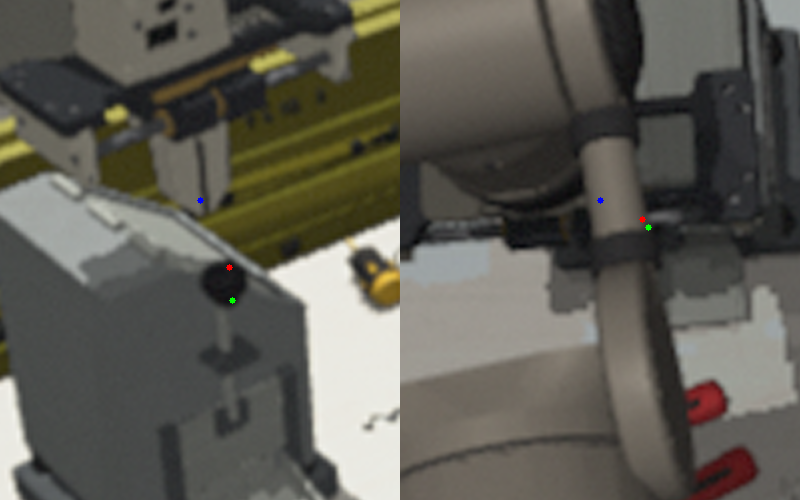

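move_arm([
  [0, 13, 1, 0, 0, 0, 0],
  [0, 0, 0, 0, 0, 0, 0],
  [0, 0, 0, 20, 0, 0, 0],
  [0, 0, 0, 18, 0, 0, 0],
  [0, 0, 0, 0, 0, 0, 0],
])

```text
time: 4.65
tool_pos: [0.4905, 0.164, 0.2507]
tool_rot: [-3.135, -0.001, -1.5]
contact_force: [-0.2, 0.2, -0.8]
opening: 0.0006
```

move_arm([
  [0, -5, 3, 0, 0, 0, 0.008],
  [0, 0, 0, 8, 0, 0, 0],
  [0, 0, 0, 6, 0, 0, 0],
  [0, 0, 0, 4, 0, 0, 0],
])

```text
time: 5.15
tool_pos: [0.4884, 0.1687, 0.2343]
tool_rot: [-3.13, -0.001, -1.51]
contact_force: [-1.3, -0.7, 5.0]
opening: 0.0009
```

move_arm([
  [0, 0, 0, 6, 0, 0, 0],
  [0, 0, 0, 6, 0, 0, 0],
])

```text
time: 5.4
tool_pos: [0.4884, 0.1687, 0.223]
tool_rot: [-3.129, -0.001, -1.509]
contact_force: [-1.9, -0.6, 6.0]
opening: 0.0005
```

Contact made, knob moving at about 6 N.

move_arm([
  [0, 0, 0, 6, 0, 0, 0],
  [0, 0, 0, 5, 0, 0, 0],
])

```text
time: 5.65
tool_pos: [0.4884, 0.1687, 0.2124]
tool_rot: [-3.129, -0.001, -1.509]
contact_force: [-2.0, -0.4, 4.2]
opening: 0.0005
```

move_arm([
  [0, 0, 0, 3, 0, 0, 0],
  [0, 0, 0, 3, 0, 0, 0],
])

```text
time: 5.9
tool_pos: [0.4888, 0.1688, 0.2102]
tool_rot: [-3.125, -0.001, -1.509]
contact_force: [-12.3, -2.5, 33.3]
opening: 0.0
```

move_arm([
  [0, 0, 0, -20, 0, 0, 0],
  [0, 0, 0, -35, 0, 0, 0],
  [30, 0, 0, -35, 0, 0, 0],
])

```text
time: 6.28
tool_pos: [0.4862, 0.1686, 0.2996]
tool_rot: [-3.13, -0.001, -1.509]
contact_force: [-0.3, 0.2, -0.4]
opening: 0.0063
```

```bash
cat > fk.py <<'E'
from h import *
from scipy.optimize import least_squares
# q2=0 upright presumably: tool-down when q2+q3+q5=pi
def fk(q,p):
    d1,a1,L2,e,L3,LT=p
    Rz=lambda a:R.from_rotvec([0,0,a]);Ry=lambda a:R.from_rotvec([0,a,0])
    r=Rz(q[0]);t=np.array([0,0,d1])+r.apply([a1,0,0])
    r=r*Ry(q[1]);t=t+r.apply([0,0,L2])
    r=r*Ry(q[2]);t=t+r.apply([e,0,L3])
    r=r*Rz(q[3])*Ry(q[4]);t=t+r.apply([0,0,LT])
    r=r*Rz(q[5]);return t,r
E
python3 - <<'E'
from fk import *
log()
D=[json.loads(l) for l in open('log.jsonl')]
for q,t,r in D: print(np.array(q),np.array(t),fk(q,[0]*6)[1].as_euler('xyz'),np.array(r))
E
```

```text
[-1.411   0.342   1.5241 -0.      1.2754 -0.146 ] [ 0.1581 -0.5006  0.2267] [-3.1416  0.      1.8766] [ 3.1416 -0.     -1.265 ]
[-0.5952  0.2821  1.33    0.0004  1.5298  0.7897] [ 0.472  -0.2272  0.3289] [ 3.1415 -0.0005  1.7567] [-3.1415  0.0005 -1.3849]
[-0.5952  0.2821  1.33    0.0004  1.5298  0.7897] [ 0.472  -0.2272  0.3289] [ 3.1415 -0.0005  1.7567] [-3.1415  0.0005 -1.3849]
[ 0.2125  0.2923  1.4249 -0.0014  1.4209  1.7049] [0.4881 0.183  0.2882] [3.1379 0.0009 1.6493] [-3.1379 -0.0009 -1.4922]
[ 0.1864  0.2694  1.4257 -0.0027  1.4356  1.6955] [0.4862 0.1686 0.2996] [3.1305 0.0013 1.6328] [-3.1305 -0.0013 -1.5088]
```

move_arm([
  [40, 40, 0, -10, 0.15, 0, 0],
  [40, 40, 0, -10, 0.15, 0, 0],
  [40, 40, 0, -10, 0.15, 0, 0],
  [40, 0, 0, 0, 0, 0, 0],
])

```text
time: 6.78
tool_pos: [0.491, 0.0457, 0.3311]
tool_rot: [-2.662, -0.004, -1.509]
contact_force: [-0.5, 0.1, 1.0]
opening: 0.0394
```

```bash
python3 -c "
from h import *
s=log();print(s['qpos'],s['tool_pos'],s['tool_rot'])"
```

```text
[-0.1135 -0.0528  1.8073  0.0977  0.9156  1.3533] [0.491  0.0457 0.3311] [-2.662  -0.0038 -1.5087]
```

move_arm([
  [92, 40, 0, 0, -0.05, 0.15, 0.15],
  [91, 40, 0, 0, -0.05, 0.15, 0.15],
  [91, 40, 0, 0, -0.05, 0.15, 0.15],
  [91, 0, 0, 0, 0, 0, 0],
])

```text
time: 7.28
tool_pos: [0.4793, -0.0739, 0.339]
tool_rot: [-2.743, -0.194, -2.028]
contact_force: [-0.7, -0.3, -0.4]
opening: 0.0757
```

```bash
python3 -c "
from h import *
s=log();print(s['qpos'],s['tool_pos'],s['tool_rot'])"
```

```text
[-0.1155  0.0368  1.6824 -0.3369  1.1187  1.9746] [ 0.4793 -0.0739  0.339 ] [-2.7427 -0.1939 -2.0277]
```

```bash
cat > fk.py <<'E'
from h import *
from scipy.optimize import least_squares
def fk(q,p):
    d1,a1,b,L2,e,L3,LT=p
    Rz=lambda a:R.from_rotvec([0,0,a]);Ry=lambda a:R.from_rotvec([0,a,0])
    r=Rz(q[0]);t=np.array([0,0,d1])+r.apply([a1,b,0])
    r=r*Ry(q[1]);t=t+r.apply([0,0,L2])
    r=r*Ry(q[2]);t=t+r.apply([e,0,L3])
    r=r*Rz(q[3])*Ry(q[4]);t=t+r.apply([0,0,LT])
    r=r*Rz(q[5]+np.pi);return t,r
def fitp(pr=False):
    D=[json.loads(l) for l in open('log.jsonl')]
    p0=np.array([.3,0,.0765,.4,0,.4,.3])
    f=lambda p:np.concatenate([(fk(q,p)[0]-np.array(t))*1000 for q,t,_ in D]+[(p-p0)*[3,10,3,3,10,3,3]])
    s=least_squares(f,p0)
    if pr:
        print(s.x);print(s.fun[:-7].reshape(-1,3))
        for q,t,r in D: print((fk(q,s.x)[1].inv()*R.from_euler('xyz',r)).magnitude())
    return s.x
LO=np.array([-2.53,-.77,.04,-1,.28,-3.11]);HI=-np.array([-2.53,-2.02,-2.7,-4.14,-2.66,-3.11])
def ik(P,Q,q0,p):
    f=lambda q:np.r_[(fk(q,p)[0]-P)*10,(fk(q,p)[1].inv()*Q).as_rotvec(),(q-q0)*1e-4]
    s=least_squares(f,np.clip(q0,LO+.01,HI-.01),bounds=(LO,HI))
    return s.x,np.linalg.norm(s.fun[:3])*100,np.linalg.norm(s.fun[3:6])
E
python3 -c "
from fk import *
fitp(1)"
```

```text
[ 0.2228 -0.      0.0764  0.5062  0.0464  0.3796  0.3181]
[[ 0.0012 -0.0119 -0.0016]
 [-0.0078  0.0045  0.0024]
 [-0.0078  0.0045  0.0024]
 [ 0.0003 -0.0006  0.0013]
 [-0.0011 -0.0008  0.0014]
 [ 0.0047 -0.0028 -0.0031]
 [ 0.0027  0.0053 -0.0021]]
4.872108649342249e-16
6.145079696941737e-16
6.145079696941737e-16
3.561917185435172e-16
9.588911782791045e-16
8.099505462106327e-16
4.673365649711679e-16
```

```bash
cat > sc.py <<'E'
from fk import *
# scoop frame -> tool (grasp at handle point), sgn=+-1: tool x = sgn*scoop y
def tool_in_scoop(sgn):
    z=np.array([np.sin(np.radians(40)),0,-np.cos(np.radians(40))]);x=np.array([0,sgn,0.]);y=np.cross(z,x)
    Rm=R.from_matrix(np.c_[x,y,z]);g=np.array([-.09,0,.091]);return g+z*.0188,Rm
def tool_for_scoop(pos,Rs,sgn):
    t,r=tool_in_scoop(sgn);return pos+Rs.apply(t),Rs*r
def scoopR(yaw,th): return R.from_rotvec([0,0,yaw])*R.from_rotvec([0,th,0])
def scoop_lip_at(lip,yaw,th):
    Rs=scoopR(yaw,th);return lip-Rs.apply([.101,0,.024]),Rs
E
python3 - <<'E'
from sc import *
from fit import fit
C={n:cam(n) for n in('top','scene')}
t=lambda X,Y:np.array([185+X/3,130+Y/3]); s=lambda X,Y:np.array([170+X/3,160+Y/3])
S=[('top',(-39,28.5,42),t(628,320)),('top',(-39,-28.5,42),t(650,260)),('top',(88,-25.5,56),t(505,205)),('top',(88,25.5,56),t(482,265)),('top',(-110,0,115),t(735,300)),
('scene',(88,-25.5,56),s(495,178)),('scene',(-39,-28.5,42),s(615,168)),('scene',(-39,28.5,42),s(632,196))]
q,r=fit([.5,-.1,1.3],S,C);print(q);print(r)
for n in C: cv2.imwrite(f'pics/{n}2.png',C[n]['img'][:,:,::-1])
p=fitp();q0=log()['qpos']
for sgn in(1,-1):
    print('sgn',sgn);qq=q0
    Rs=scoopR(q[2],0);pos=np.array([q[0],q[1],0])
    L=[(pos+[0,0,.1],Rs),(pos,Rs),(pos+[0,0,.15],Rs)]
    for th,l in [(0,(-140,230)),(0,(-75,195)),(20,(-75,190)),(20,(-30,184)),(20,(12,180)),(30,(10,175)),(45,(5,168)),(60,(2,160)),(72,(2,155)),(80,(2,155))]:
        L.append(scoop_lip_at(hp(l[0],0,l[1]),H[2],np.radians(th)))
    for P,Q in L:
        TP,TQ=tool_for_scoop(P,Q,sgn)
        qq,e,w=ik(TP,TQ,qq,p);print(TP,qq,'err mm %.1f rad %.3f'%(e,w))
E
```

```text
[ 0.5286 -0.1857  1.2251]
[[-0.6912 -0.1862]
 [-1.586  -0.5183]
 [ 0.8281  1.9114]
 [ 2.303   0.0087]
 [-0.5544  0.4948]
 [-0.0523 -0.6136]
 [-0.8076 -1.2558]
 [ 0.6584 -0.1918]]
sgn 1
[ 0.5021 -0.259   0.1766] [-0.9287  0.6364  1.3929  0.5666  1.549   2.417 ] err mm 0.0 rad 0.000
[ 0.5021 -0.259   0.0766] [-0.9287  0.7608  1.4691  0.5782  1.3802  2.3078] err mm 0.0 rad 0.000
[ 0.5021 -0.259   0.2266] [-0.9287  0.5866  1.3353  0.5679  1.6397  2.4747] err mm 0.0 rad 0.000
[ 0.6009 -0.1471  0.2826] [-0.6245  0.7149  0.9418  0.5495  1.928   2.514 ] err mm 0.0 rad 0.000
[ 0.5956 -0.0823  0.2476] [-0.5504  0.6637  1.133   0.5577  1.7704  2.5022] err mm 0.0 rad 0.000
[ 0.5933 -0.0536  0.3006] [-0.3857  0.4994  1.1276  0.312   1.6719  2.6818] err mm 0.0 rad 0.000
[ 0.5896 -0.0087  0.2946] [-0.319   0.4738  1.1853  0.3209  1.6206  2.7352] err mm 0.0 rad 0.000
[0.5862 0.0331 0.2906] [-0.2536  0.4556  1.2254  0.3289  1.5792  2.7899] err mm 0.0 rad 0.000
[0.5846 0.0525 0.31  ] [-0.1343  0.4207  1.1903  0.1705  1.5683  2.9224] err mm 0.0 rad 0.000
[0.5818 0.0868 0.3317] [ 0.062   0.417   1.1287 
[... 877 characters left out ...]
   1.6719 -0.4598] err mm 0.0 rad 0.000
[ 0.5896 -0.0087  0.2946] [-0.319   0.4738  1.1853  0.3209  1.6206 -0.4064] err mm 0.0 rad 0.000
[0.5862 0.0331 0.2906] [-0.2536  0.4556  1.2254  0.3289  1.5792 -0.3517] err mm 0.0 rad 0.000
[0.5846 0.0525 0.31  ] [-0.1343  0.4207  1.1903  0.1705  1.5683 -0.2191] err mm 0.0 rad 0.000
[0.5818 0.0868 0.3317] [ 0.0652  0.4174  1.1286 -0.0873  1.5941 -0.0181] err mm 0.0 rad 0.000
[0.5784 0.129  0.3412] [ 0.2709  0.4747  1.0606 -0.3443  1.6687  0.1665] err mm 0.0 rad 0.000
[0.5753 0.1675 0.3414] [ 0.4215  0.5613  0.9932 -0.5339  1.7627  0.2832] err mm 0.0 rad 0.000
[0.5732 0.1935 0.3403] [ 0.5079  0.6342  0.937  -0.6522  1.8397  0.3354] err mm 0.0 rad 0.000
```

```bash
python3 - <<'E'
import cv2,numpy as np
b=cv2.imread('pics/top2.png');a=cv2.imread('pics/scene2.png')
cv2.imwrite('pics/t2c.png',np.vstack([cv2.resize(b[160:280,285:445],None,fx=4,fy=4,interpolation=2),]))
E
```

```text
(no output)
```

View pics/t2c.png

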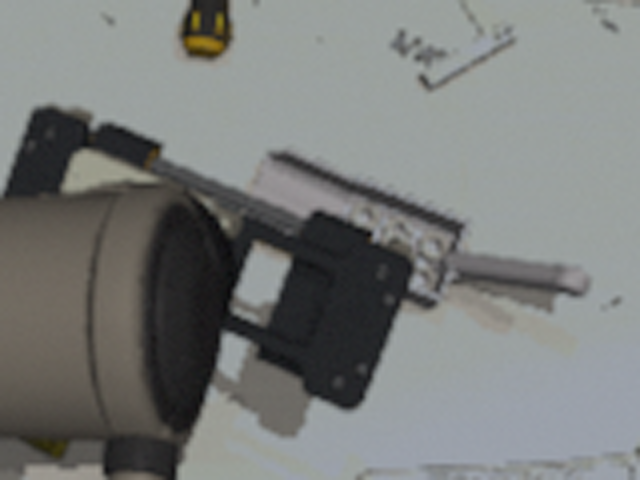

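View pics/scene2.png

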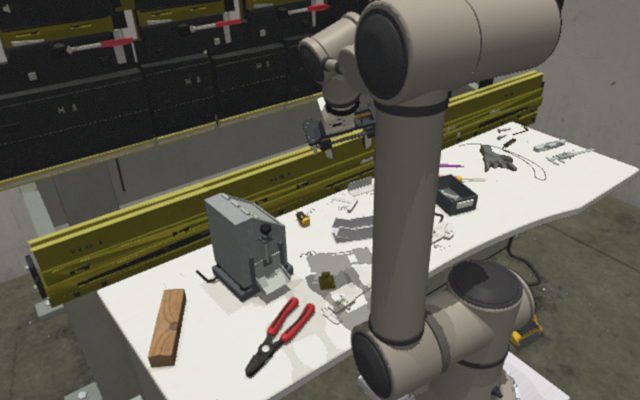

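```bash
python3 - <<'E'
from sc import *
c=cam('top','top3.png')
S=cam('scene')
for uv in((445,185),(457,205),(475,190)): print(onz(S,uv,.04),onz(S,uv,.0))
for uv in((325,118),(358,178)): print('rail',onz(c,(uv),.0))
E
```

```text
[ 0.5327 -0.5386  0.04  ] [ 0.5747 -0.593   0.    ]
[ 0.4274 -0.4757  0.04  ] [ 0.4645 -0.5271  0.    ]
[ 0.4514 -0.5918  0.04  ] [ 0.4896 -0.6487  0.    ]
rail [ 0.8358 -0.0399  0.    ]
rail [ 0.6584 -0.1287  0.    ]
```

View pics/top3.png

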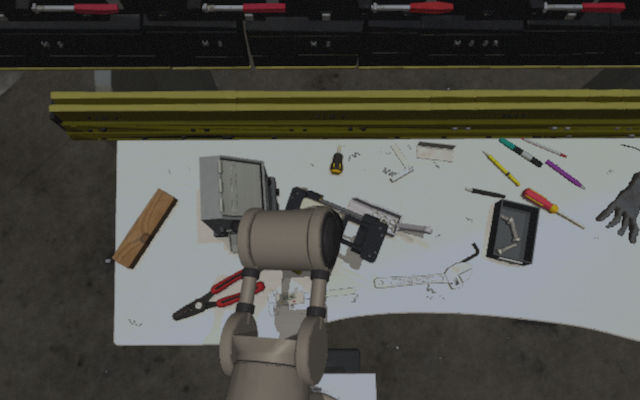

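```bash
cat > scoopp.py <<'E'
from sc import *
SC=np.array([.5286,-.1857,1.2225])
def grasp(off=0):
    TP,TQ=tool_for_scoop(np.array([SC[0],SC[1],0]),scoopR(SC[2],0),-1)
    return TP-TQ.apply([0,0,off]),TQ
E
python3 - <<'E'
from scoopp import *
P,Q=grasp(.1)
plan([(P+[0,0,.14],Q)],grip=91)
print(P,Q.as_euler('xyz'))
E
```

```text
[91, 19, -6, 11, 0.035, -0.091, -0.124]
[91, 20, -3, 10, 0.035, -0.091, -0.124]
[91, 21, 0, 8, 0.035, -0.091, -0.124]
[91, 22, 2, 6, 0.035, -0.091, -0.124]
[91, 22, 5, 4, 0.035, -0.091, -0.124]
[91, 21, 8, 1, 0.035, -0.091, -0.124]
[91, 20, 11, -1, 0.035, -0.091, -0.124]
[91, 18, 13, -3, 0.035, -0.091, -0.124]
[91, 16, 15, -5, 0.035, -0.091, -0.124]
[91, 14, 17, -7, 0.035, -0.091, -0.124]
[91, 11, 18, -9, 0.035, -0.091, -0.124]
--
rows 11
[ 0.4801 -0.3194  0.1532] [-2.4435 -0.     -0.3483]
```

move_arm([
  [91, 19, -6, 11, 0.035, -0.091, -0.124],
  [91, 20, -3, 10, 0.035, -0.091, -0.124],
  [91, 21, 0, 8, 0.035, -0.091, -0.124],
  [91, 22, 2, 6, 0.035, -0.091, -0.124],
  [91, 22, 5, 4, 0.035, -0.091, -0.124],
  [91, 21, 8, 1, 0.035, -0.091, -0.124],
  [91, 20, 11, -1, 0.035, -0.091, -0.124],
  [91, 18, 13, -3, 0.035, -0.091, -0.124],
  [91, 16, 15, -5, 0.035, -0.091, -0.124],
  [91, 14, 17, -7, 0.035, -0.091, -0.124],
  [91, 11, 18, -9, 0.035, -0.091, -0.124],
  [91, 0, 0, 0, 0, 0, 0],
])

```text
time: 8.98
tool_pos: [0.4585, -0.2933, 0.2977]
tool_rot: [-2.469, 0.01, -0.454]
contact_force: [0.4, -0.2, -0.6]
opening: 0.0913
```

```bash
python3 - <<'E'
from scoopp import *
s=log();print(s['qpos'],s['tool_pos'],s['tool_rot'])
P,Q=grasp(.1)
plan([(P+[0,0,.0],Q)],grip=91,vmax=35)
E
```

```text
[-1.0285  0.4852  1.2946  0.5548  1.7476 -0.5807] [ 0.4585 -0.2933  0.2977] [-2.4688  0.0104 -0.4536]
[91, 6, 20, 21, 0.005, -0.012, -0.018]
[91, 6, 20, 21, 0.005, -0.012, -0.018]
[91, 6, 21, 20, 0.005, -0.012, -0.018]
[91, 6, 21, 20, 0.005, -0.012, -0.018]
[91, 6, 21, 20, 0.005, -0.012, -0.018]
--
rows 5
```

move_arm([
  [91, 6, 20, 21, 0.005, -0.012, -0.018],
  [91, 6, 20, 21, 0.005, -0.012, -0.018],
  [91, 6, 21, 20, 0.005, -0.012, -0.018],
  [91, 6, 21, 20, 0.005, -0.012, -0.018],
  [91, 6, 21, 20, 0.005, -0.012, -0.018],
  [91, 0, 0, 0, 0, 0, 0],
])

```text
time: 9.72
tool_pos: [0.4829, -0.3149, 0.1546]
tool_rot: [-2.448, -0.01, -0.347]
contact_force: [-0.5, 1.0, 0.6]
opening: 0.0908
```

```bash
python3 - <<'E'
from scoopp import *
s=log();print(s['time'],s['tool_pos'],s['tool_rot'])
c=cam('top')
P,Q=grasp(0)
plan([(P,Q)],grip=91,vmax=25)
im=cv2.resize(c['img'][:,:,::-1],None,fx=4,fy=4,interpolation=2)
T,r=np.array(s['tool_pos']),R.from_euler('xyz',s['tool_rot'])
for X,col in((T,(255,0,0)),(T+r.apply([.046,0,0]),(255,0,0)),(T+r.apply([-.046,0,0]),(255,0,0)),(T+r.apply([0,0,.1]),(0,0,255)),(P,(0,255,0))):
    u=proj(c,[X])[0]*4+2;cv2.circle(im,tuple(u.astype(int)),3,col,-1)
cv2.imwrite('pics/g1.png',im[680:1080,1300:1900])
E
```

```text
9.725 [ 0.4829 -0.3149  0.1546] [-2.4483 -0.0099 -0.3472]
[91, -1, 1, 25, 0.001, -0.002, 0.002]
[91, -1, 1, 25, 0.001, -0.002, 0.002]
[91, -1, 1, 25, 0.001, -0.002, 0.002]
[91, 0, 1, 25, 0.001, -0.002, 0.002]
--
rows 4
```

View pics/g1.png

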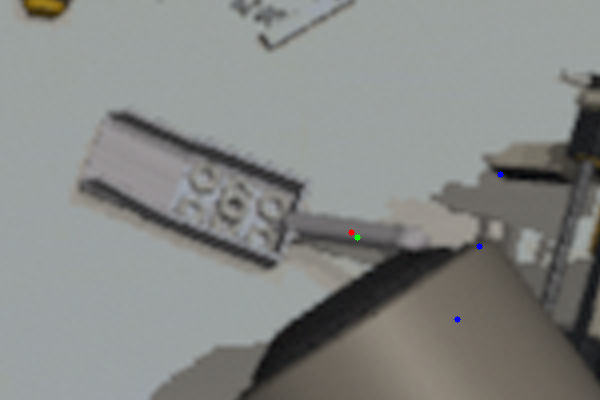

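move_arm([
  [91, 0, 1, 25, 0.001, -0.002, 0.002],
  [91, 0, 1, 25, 0.001, -0.002, 0.002],
  [91, 0, 1, 25, 0.001, -0.002, 0.002],
  [91, 0, 1, 15, 0.001, -0.002, 0.002],
  [91, 0, 0, 0, 0, 0, 0],
])

```text
time: 10.4
tool_pos: [0.5058, -0.2639, 0.0929]
tool_rot: [-2.454, -0.015, -0.352]
contact_force: [0.4, 0.3, 1.1]
opening: 0.091
```

```bash
python3 - <<'E'
from scoopp import *
s=log();print(s['time'],s['tool_pos'],s['tool_rot'],s['contact_force'])
c=cam('top')
P,Q=grasp(0)
plan([(P,Q)],grip=91,vmax=25)
im=cv2.resize(c['img'][:,:,::-1],None,fx=4,fy=4,interpolation=2)
cv2.imwrite('pics/g2.png',im[680:1080,1300:1900])
E
```

```text
10.4 [ 0.5058 -0.2639  0.0929] [-2.454  -0.0147 -0.3519] [0.392  0.3357 1.1276]
[91, -6, 8, 15, 0.011, -0.015, 0.007]
--
rows 1
```

View pics/g2.png

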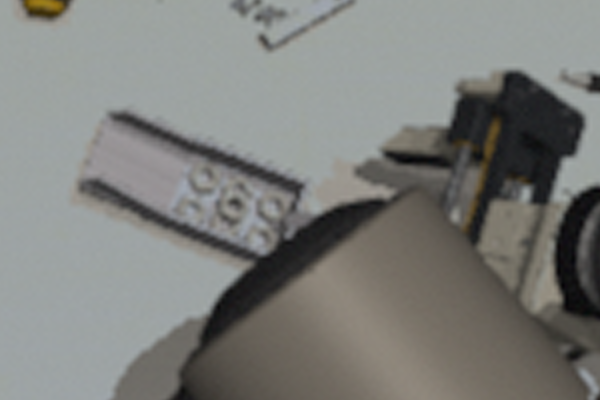

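move_arm([
  [91, -4, 8, 13, 0.011, -0.015, 0.007],
  [91, 0, 0, 0, 0, 0, 0],
])

```text
time: 10.7
tool_pos: [0.5031, -0.2625, 0.0786]
tool_rot: [-2.445, -0.001, -0.349]
contact_force: [-0.1, 0.5, -0.3]
opening: 0.0909
```

```bash
python3 - <<'E'
from scoopp import *
s=log();print(s['tool_pos'],s['tool_rot'],s['contact_force'])
P,Q=grasp(0)
plan([(P,Q)],grip=91,vmax=25)
E
```

```text
[ 0.5031 -0.2625  0.0786] [-2.4445 -0.0011 -0.3489] [-0.1177  0.5394 -0.3275]
[91, -2, -1, 3, 0.001, -0.001, 0.0]
--
rows 1
```

move_arm([
  [20, 0, 0, 2, 0, 0, 0],
  [20, 0, 0, 0, 0, 0, 0],
  [20, 0, 0, 0, 0, 0, 0],
  [20, 0, 0, 0, 0, 0, 0],
  [20, 0, 0, 0, 0, 0, 0],
  [20, 0, 0, 0, 0, 0, 0],
], newtons=8)

```text
time: 11.45
tool_pos: [0.5037, -0.2621, 0.0773]
tool_rot: [-2.445, -0.002, -0.35]
contact_force: [0.0, -0.3, -0.5]
opening: 0.036
```

```bash
python3 - <<'E'
from scoopp import *
s=log();print(s['tool_pos'],s['tool_rot'],s['contact_force'],s['opening'])
c=cam('top')
im=cv2.resize(c['img'][:,:,::-1],None,fx=4,fy=4,interpolation=2)
cv2.imwrite('pics/g3.png',im[680:1080,1300:1900])
E
```

```text
[ 0.5037 -0.2621  0.0773] [-2.4449 -0.002  -0.3499] [ 0.0038 -0.3456 -0.5065] 0.03600152233635711
```

View pics/g3.png

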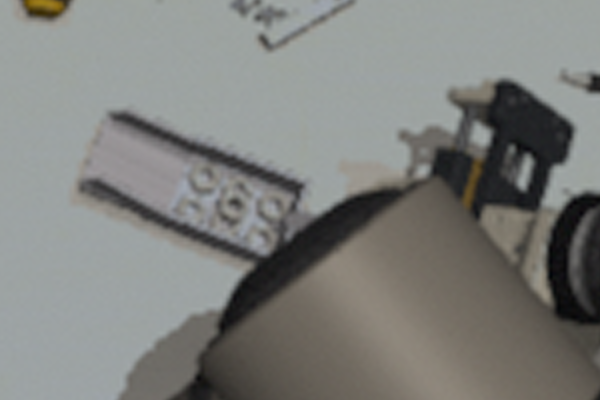

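move_arm([
  [8, 0, 0, 0, 0, 0, 0],
  [8, 0, 0, 0, 0, 0, 0],
  [8, 0, 0, 0, 0, 0, 0],
  [8, 0, 0, 0, 0, 0, 0],
], newtons=10)

```text
time: 12.0
tool_pos: [0.5039, -0.2622, 0.0774]
tool_rot: [-2.445, -0.002, -0.35]
contact_force: [-0.1, 0.9, -0.1]
opening: 0.0138
```

move_arm([
  [6, 0, 0, 0, 0, 0, 0],
  [6, 0, 0, 0, 0, 0, 0],
], newtons=60)

```text
time: 12.25
tool_pos: [0.5039, -0.2622, 0.0774]
tool_rot: [-2.445, -0.002, -0.35]
contact_force: [-0.2, 0.4, 0.1]
opening: 0.013
```

```bash
python3 - <<'E'
from scoopp import *
s=log();print(s['tool_pos'],s['tool_rot'],s['contact_force'],s['torque'],s['opening'])
c=cam('top')
im=cv2.resize(c['img'][:,:,::-1],None,fx=4,fy=4,interpolation=2)
cv2.imwrite('pics/g4.png',im[680:1080,1300:1900])
E
```

```text
[ 0.5039 -0.2622  0.0774] [-2.4449 -0.0024 -0.3503] [-0.2411  0.3584  0.1198] [-0.3563  0.0593 -0.0311] 0.013031105826446942
```

View pics/g4.png

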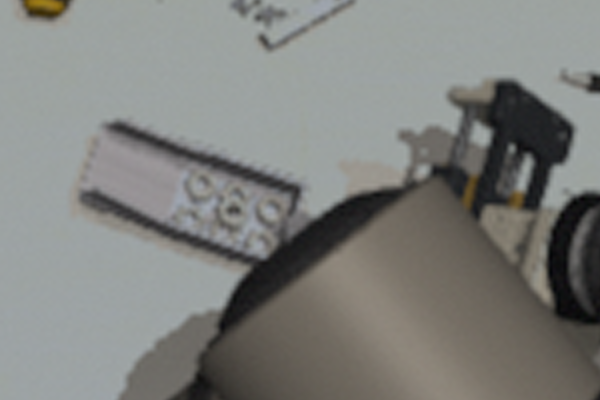

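```bash
python3 - <<'E'
from scoopp import *
s=log();T=np.array(s['tool_pos']);Q=R.from_euler('xyz',s['tool_rot'])
json.dump([list(T),list(s['tool_rot'])],open('grasp_pose.json','w'))
plan([(T+[0,0,.02],Q),(T+[0,0,.15],Q)],grip=6,vmax=25)
E
```

```text
[6, 0, -13, -15, 0.0, 0.0, 0.0]
--
[6, 0, -14, -17, 0.0, 0.0, 0.0]
[6, 0, -14, -17, 0.0, 0.0, 0.0]
[6, 0, -14, -17, 0.0, 0.0, 0.0]
[6, 0, -14, -17, 0.0, 0.0, 0.0]
[6, 0, -14, -17, 0.0, 0.0, 0.0]
[6, 0, -14, -17, 0.0, 0.0, 0.0]
--
rows 7
```

move_arm([
  [6, 0, -5, -6, 0, 0, 0],
  [6, 0, -10, -12, 0, 0, 0],
  [6, 0, -14, -17, 0, 0, 0],
  [6, 0, -14, -17, 0, 0, 0],
  [6, 0, -14, -17, 0, 0, 0],
  [6, 0, -14, -17, 0, 0, 0],
  [6, 0, -10, -12, 0, 0, 0],
  [6, 0, 0, 0, 0, 0, 0],
])

```text
time: 13.3
tool_pos: [0.5026, -0.2632, 0.213]
tool_rot: [-2.45, -0.003, -0.349]
contact_force: [-0.5, 0.0, -2.6]
opening: 0.0138
```

```bash
cat >> scoopp.py <<'E'
RIM=[(-39,28.5,42),(-39,-28.5,42),(39,28.5,42),(39,-28.5,42),(88,25.5,56),(88,-25.5,56),(101,25,24),(101,-25,24),(-39,28.5,0),(39,28.5,0),(-39,-28.5,0),(39,-28.5,0)]
def scoop_now(s,dx=0,dz=0):
    T,r=np.array(s['tool_pos']),R.from_euler('xyz',s['tool_rot'])
    t,rr=tool_in_scoop(-1);Rs=r*rr.inv();return T-Rs.apply(t+[dx,0,dz]),Rs
def overlay(fn,names=('scene','top'),dx=0,dz=0):
    ims=[];s=log()
    P,Rs=scoop_now(s,dx,dz)
    lip=P+Rs.apply([.101,0,.024]);c_,s_=np.cos(H[2]),np.sin(H[2]);d=lip[:2]-H[:2]
    print(s['time'],'pos',s['tool_pos'],s['tool_rot'],'F',s['contact_force'],'op',s['opening'])
    print('lip hopper mm',np.r_[c_*d[0]+s_*d[1],-s_*d[0]+c_*d[1],lip[2]]*1000,'yaw-H, pitch deg',np.degrees(np.unwrap([0,Rs.as_euler('zyx')[0]-H[2]])[1]),np.degrees(Rs.as_euler('zyx')[1:]))
    for n in names:
        c=cam(n);im=cv2.resize(c['img'][:,:,::-1],None,fx=4,fy=4,interpolation=2)
        for u in proj(c,P+Rs.apply(np.array(RIM)/1000))*4+2: cv2.circle(im,tuple(u.astype(int)),2,(0,0,255),-1)
        u=proj(c,[P])[0]*4+2;x0,y0=int(u[0])-200,int(u[1])-250
        ims.append(im[max(y0,0):y0+500,max(0,x0):x0+400])
    cv2.imwrite('pics/'+fn,np.hstack(ims))
E
python3 -c "
from scoopp import *
overlay('l1.png')"
```

```text
13.3 pos [ 0.5026 -0.2632  0.213 ] [-2.4502 -0.0033 -0.3492] F [-0.4807  0.0437 -2.589 ] op 0.013847083032871873
lip hopper mm [-264.4561   32.6735  159.164 ] yaw-H, pitch deg -24.65926032904294 [-0.0485 -0.4273]
```

View pics/l1.png

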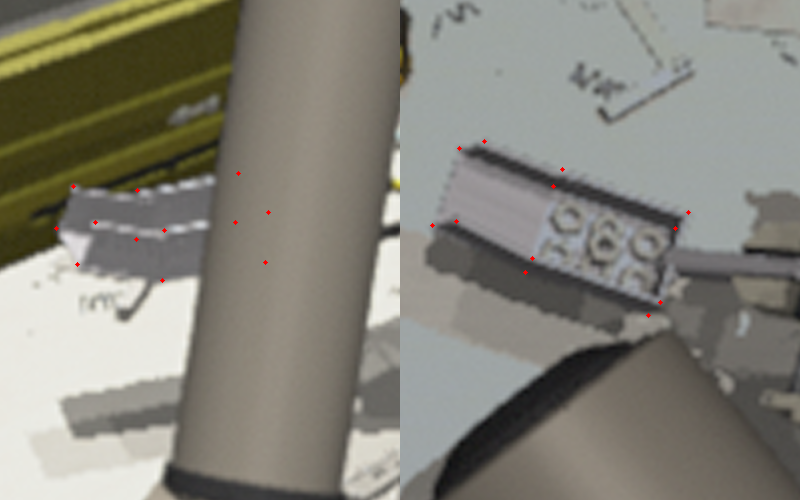

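```bash
cat >> scoopp.py <<'E'
def wp(x,z,th,y=0,yaw=None):
    P,Rs=scoop_lip_at(hp(x,y,z),H[2] if yaw is None else yaw,np.radians(th));return tool_for_scoop(P,Rs,-1)
E
python3 - <<'E'
from scoopp import *
plan([wp(-190,215,0,y=5,yaw=1.5),wp(-120,205,5)],grip=6,vmax=28,wmax=.08)
E
```

```text
[6, 11, -25, 3, 0.001, -0.045, -0.053]
[6, 12, -25, 2, 0.001, -0.045, -0.053]
[6, 14, -24, 2, 0.001, -0.045, -0.053]
[6, 15, -23, 1, 0.001, -0.045, -0.053]
--
[6, 7, -21, 15, -0.029, -0.031, -0.04]
[6, 8, -21, 14, -0.029, -0.031, -0.04]
[6, 9, -21, 13, -0.029, -0.031, -0.04]
--
rows 7
```

move_arm([
  [6, 11, -25, 3, 0.001, -0.045, -0.053],
  [6, 12, -25, 2, 0.001, -0.045, -0.053],
  [6, 14, -24, 2, 0.001, -0.045, -0.053],
  [6, 15, -23, 1, 0.001, -0.045, -0.053],
  [6, 7, -21, 15, -0.029, -0.031, -0.04],
  [6, 8, -21, 14, -0.029, -0.031, -0.04],
  [6, 9, -21, 13, -0.029, -0.031, -0.04],
  [6, 0, 0, 0, 0, 0, 0],
])

```text
time: 14.4
tool_pos: [0.5978, -0.1178, 0.2642]
tool_rot: [-2.521, 0.019, 0.092]
contact_force: [0.1, -0.8, -2.2]
opening: 0.0135
```

```bash
python3 -c "
from scoopp import *
overlay('l2.png')
plan([wp(-85,194,20)],grip=6,vmax=28,wmax=.08)
"
```

```text
14.4 pos [ 0.5978 -0.1178  0.2642] [-2.5205  0.0186  0.0921] F [ 0.1413 -0.8346 -2.204 ] op 0.013457176743028869
lip hopper mm [-115.2101    3.7604  198.0201] yaw-H, pitch deg 0.6884555074614108 [ 0.6502 -4.4942]
[6, 0, -17, 0, -0.068, 0.005, -0.001]
[6, 0, -17, -1, -0.068, 0.005, -0.001]
[6, 0, -17, -2, -0.068, 0.005, -0.001]
[6, 0, -17, -4, -0.068, 0.005, -0.001]
--
rows 4
```

View pics/l2.png

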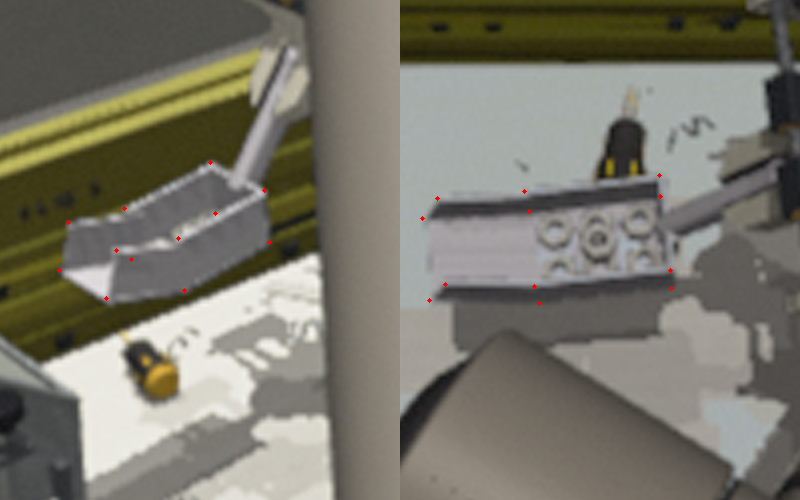

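move_arm([
  [6, 0, -17, 0, -0.068, 0.005, -0.001],
  [6, 0, -17, -1, -0.068, 0.005, -0.001],
  [6, 0, -17, -2, -0.068, 0.005, -0.001],
  [6, 0, -17, -4, -0.068, 0.005, -0.001],
  [6, 0, 0, 0, 0, 0, 0],
])

```text
time: 15.12
tool_pos: [0.5908, -0.0696, 0.2997]
tool_rot: [-2.795, 0.008, 0.071]
contact_force: [-0.0, -0.3, -4.0]
opening: 0.0138
```

```bash
sed -i "s/as_euler('zyx')/as_euler('ZYX')/g" scoopp.py; python3 -c "
from scoopp import *
overlay('l3.png')
plan([wp(-70,188,20),wp(12,182,20)],grip=6,vmax=15,wmax=.08)
"
```

```text
15.125 pos [ 0.5908 -0.0696  0.2997] [-2.7946  0.0084  0.071 ] F [-0.0441 -0.2533 -3.9735] op 0.013791955705144096
lip hopper mm [-90.9387   3.1925 188.7875] yaw-H, pitch deg -0.4101072113971222 [20.1196  0.5143]
[6, 2, -11, 3, 0.0, 0.003, -0.008]
[6, 2, -11, 3, 0.0, 0.003, -0.008]
--
[6, 0, -13, 6, 0.0, 0.0, 0.0]
[6, 0, -13, 6, 0.0, 0.0, 0.0]
[6, 0, -13, 6, 0.0, 0.0, 0.0]
[6, 0, -13, 6, 0.0, 0.0, 0.0]
[6, 0, -13, 6, 0.0, 0.0, 0.0]
[6, 0, -13, 6, 0.0, 0.0, 0.0]
--
rows 8
```

View pics/l3.png

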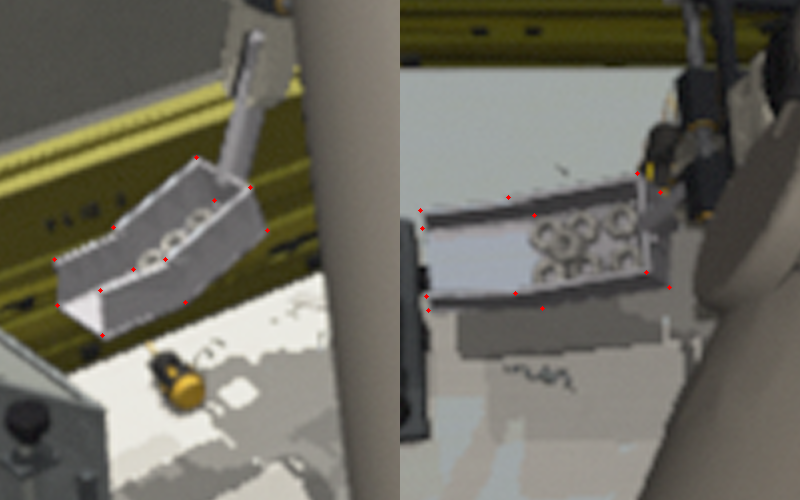

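move_arm([
  [6, 2, -11, 4, 0, 0.003, -0.008],
  [6, 2, -11, 4, 0, 0.003, -0.008],
  [6, 0, -13, 6, 0, 0, 0],
  [6, 0, -13, 6, 0, 0, 0],
  [6, 0, 0, 0, 0, 0, 0],
])

```text
time: 15.85
tool_pos: [0.59, -0.0173, 0.2922]
tool_rot: [-2.788, 0.005, 0.08]
contact_force: [0.7, 0.4, -0.6]
opening: 0.0138
```

```bash
python3 -c "
from scoopp import *
overlay('l4.png',('scene',))
plan([wp(12,182,20)],grip=6,vmax=15,wmax=.08)
"
```

```text
15.85 pos [ 0.59   -0.0173  0.2922] [-2.7885  0.005   0.0796] F [ 0.6833  0.4469 -0.6179] op 0.013807367950241936
lip hopper mm [-38.0872   0.5934 182.2002] yaw-H, pitch deg 0.010053864468393976 [19.7677  0.3062]
[6, 0, -12, 4, -0.001, 0.001, -0.001]
[6, 0, -12, 4, -0.001, 0.001, -0.001]
[6, 0, -12, 4, -0.001, 0.001, -0.001]
[6, 0, -12, 4, -0.001, 0.001, -0.001]
--
rows 4
```

View pics/l4.png

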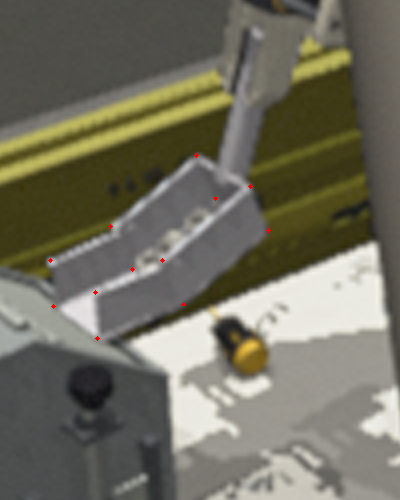

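move_arm([
  [6, 0, -12, 4, 0, 0, 0],
  [6, 0, -12, 4, 0, 0, 0],
  [6, 0, 0, 0, 0, 0, 0],
])

```text
time: 16.27
tool_pos: [0.5883, 0.0081, 0.2935]
tool_rot: [-2.79, 0.004, 0.078]
contact_force: [0.5, -0.8, 0.4]
opening: 0.0138
```

```bash
python3 -c "
from scoopp import *
overlay('l5.png',('scene',))
plan([wp(12,181,20),wp(10,174,33),wp(5,167,46),wp(3,160,60),wp(3,155,73)],grip=6,vmax=15,wmax=.12)
"
```

```text
16.275 pos [0.5883 0.0081 0.2935] [-2.7905  0.0037  0.0781] F [ 0.537  -0.8222  0.4313] op 0.013829086552928443
lip hopper mm [-12.8933  -0.0986 183.2169] yaw-H, pitch deg -0.10151447333550445 [19.8831  0.228 ]
[6, 0, -12, 5, -0.001, 0.001, -0.002]
[6, 0, -12, 5, -0.001, 0.001, -0.002]
--
[6, 0, -11, -4, -0.076, -0.0, -0.0]
[6, 0, -11, -5, -0.076, -0.0, -0.0]
[6, 0, -10, -6, -0.076, -0.0, -0.0]
--
[6, 0, -11, -4, -0.076, -0.0, 0.0]
[6, 0, -10, -5, -0.076, -0.0, 0.0]
[6, 0, -10, -6, -0.076, -0.0, 0.0]
--
[6, 0, -13, -4, -0.081, 0.0, 0.0]
[6, 0, -13, -5, -0.081, 0.0, 0.0]
[6, 0, -12, -6, -0.081, 0.0, 0.0]
--
[6, 0, -13, -5, -0.076, -0.0, -0.0]
[6, 0, -13, -6, -0.076, -0.0, -0.0]
[6, 0, -12, -7, -0.076, -0.0, -0.0]
--
rows 14
```

View pics/l5.png

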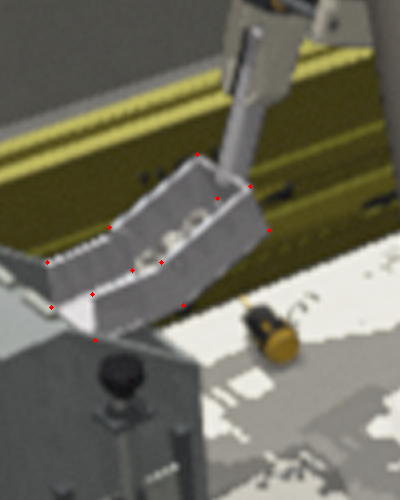

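move_arm([
  [6, 0, -12, 5, 0, 0, 0],
  [6, 0, -12, 5, 0, 0, 0],
  [6, 0, -11, -3, -0.076, 0, 0],
  [6, 0, -11, -4, -0.076, 0, 0],
  [6, 0, -10, -5, -0.076, 0, 0],
  [6, 0, 0, 0, 0, 0, 0],
])

```text
time: 17.08
tool_pos: [0.5838, 0.064, 0.3128]
tool_rot: [-3.026, 0.003, 0.076]
contact_force: [1.2, -2.1, -0.8]
opening: 0.0138
```

```bash
python3 -c "
from scoopp import *
overlay('l6.png',('scene','top'))
plan([wp(5,167,46),wp(3,160,60),wp(3,155,73)],grip=6,vmax=15,wmax=.12)
"
```

```text
17.075 pos [0.5838 0.064  0.3128] [-3.0262  0.0035  0.0763] F [ 1.1607 -2.0733 -0.8009] op 0.013765656871501879
lip hopper mm [ 13.3106  -0.2017 170.3951] yaw-H, pitch deg -0.14782880192769435 [33.3871  0.2393]
[6, 0, -10, -6, -0.074, 0.002, -0.002]
[6, 0, -9, -6, -0.074, 0.002, -0.002]
[6, 0, -9, -7, -0.074, 0.002, -0.002]
--
[6, 0, -13, -4, -0.081, 0.0, 0.0]
[6, 0, -13, -5, -0.081, 0.0, 0.0]
[6, 0, -12, -6, -0.081, 0.0, 0.0]
--
[6, 0, -13, -5, -0.076, -0.0, -0.0]
[6, 0, -13, -6, -0.076, -0.0, -0.0]
[6, 0, -12, -7, -0.076, -0.0, -0.0]
--
rows 9
```

View pics/l6.png

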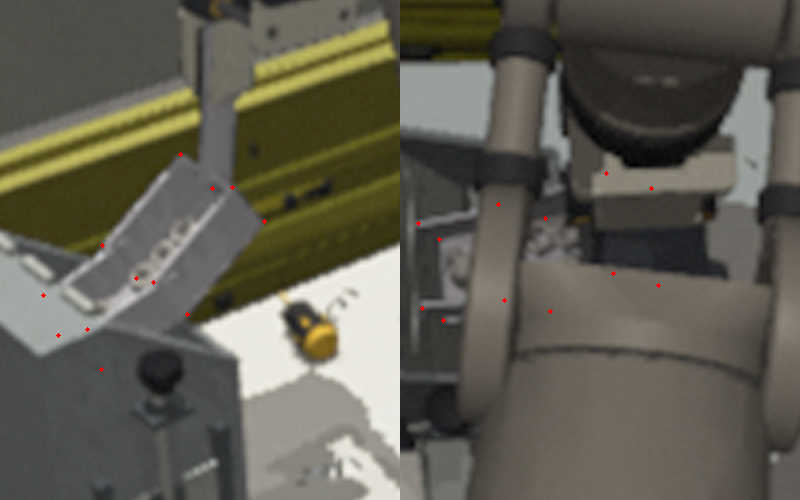

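move_arm([
  [6, 0, -10, -6, -0.074, 0.002, -0.002],
  [6, 0, -9, -6, -0.074, 0.002, -0.002],
  [6, 0, -9, -7, -0.074, 0.002, -0.002],
  [6, 0, -13, -4, -0.081, 0, 0],
  [6, 0, -13, -5, -0.081, 0, 0],
  [6, 0, -12, -6, -0.081, 0, 0],
  [6, 0, 0, 0, 0, 0, 0],
])

```text
time: 18.05
tool_pos: [0.5782, 0.1236, 0.3363]
tool_rot: [2.788, 0.011, 0.067]
contact_force: [0.8, -3.0, -0.8]
opening: 0.0138
```

```bash
python3 -c "
from scoopp import *
overlay('l7.png',('scene','top'))
plan([wp(3,156,73)],grip=6,vmax=15,wmax=.12)
"
```

```text
18.05 pos [0.5782 0.1236 0.3363] [2.7881 0.0108 0.0669] F [ 0.8266 -2.9873 -0.7667] op 0.013770625189550162
lip hopper mm [ -4.2092   2.0196 154.9022] yaw-H, pitch deg 0.25858386684162094 [60.2457  1.245 ]
[6, 0, -11, -6, -0.056, 0.004, -0.003]
[6, 0, -11, -6, -0.056, 0.004, -0.003]
[6, 0, -11, -7, -0.056, 0.004, -0.003]
[6, 0, -10, -7, -0.056, 0.004, -0.003]
--
rows 4
```

View pics/l7.png

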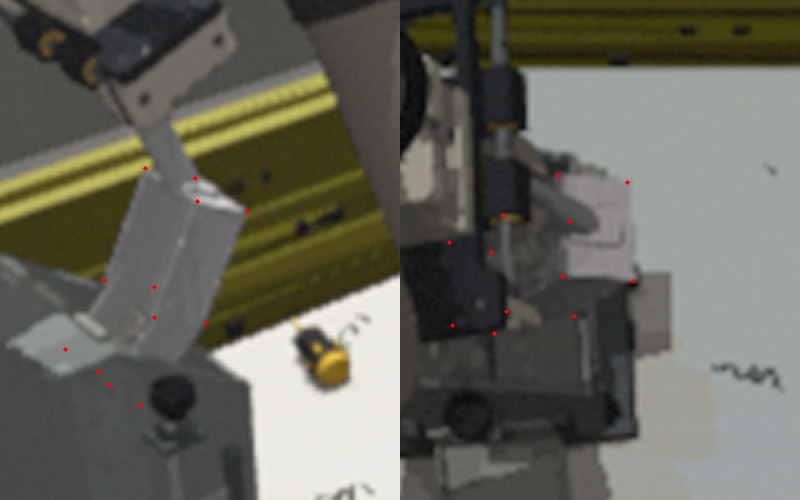

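move_arm([
  [6, 0, -11, -6, -0.056, 0.004, -0.003],
  [6, 0, -11, -6, -0.056, 0.004, -0.003],
  [6, 0, -11, -7, -0.056, 0.004, -0.003],
  [6, 0, -10, -7, -0.056, 0.004, -0.003],
  [6, 0, 0, 0, 0, 0, 0],
  [6, 0, 0, 0, 0, 0, 0],
  [6, 0, 0, 0, 0, 0, 0],
])

```text
time: 19.02
tool_pos: [0.5755, 0.1596, 0.3428]
tool_rot: [2.566, 0.007, 0.064]
contact_force: [0.2, -4.6, -0.2]
opening: 0.0136
```

```bash
python3 -c "
from scoopp import *
overlay('l8.png',('scene','top'))
plan([wp(6,156,82)],grip=6,vmax=15,wmax=.12)
"
```

```text
19.025 pos [0.5755 0.1596 0.3428] [2.5658 0.0071 0.0642] F [ 0.1545 -4.5676 -0.2127] op 0.013573976544618262
lip hopper mm [ -9.1864   1.6543 156.3736] yaw-H, pitch deg 0.35377647149192515 [72.9854  1.3914]
[6, 0, -13, -7, -0.052, 0.005, -0.003]
[6, 0, -12, -8, -0.052, 0.005, -0.003]
[6, 0, -12, -9, -0.052, 0.005, -0.003]
--
rows 3
```

View pics/l8.png

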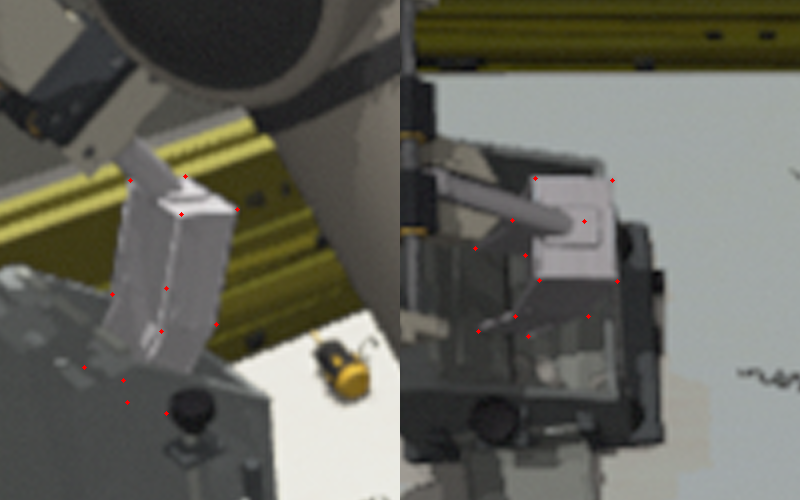

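move_arm([
  [6, 0, -13, -6, -0.052, 0.005, -0.003],
  [6, 0, -13, -6, -0.052, 0.005, -0.003],
  [6, 0, -13, -6, -0.052, 0.005, -0.003],
  [6, 0, 0, 0, 0, 0, 0],
  [6, 0, 0, 0, 0, 0, 0],
])

```text
time: 19.75
tool_pos: [0.5726, 0.1995, 0.336]
tool_rot: [2.408, -0.0, 0.076]
contact_force: [0.1, -5.2, 0.1]
opening: 0.0136
```

```bash
python3 -c "
from scoopp import *
overlay('l9.png',('scene','top'))
"
```

```text
19.75 pos [0.5726 0.1995 0.336 ] [ 2.4076 -0.0004  0.0758] F [ 0.0793 -5.234   0.0849] op 0.013550434010214699
lip hopper mm [  1.4172   0.1357 151.5664] yaw-H, pitch deg -0.4816152389089372 [82.0565 -0.1755]
```

View pics/l9.png

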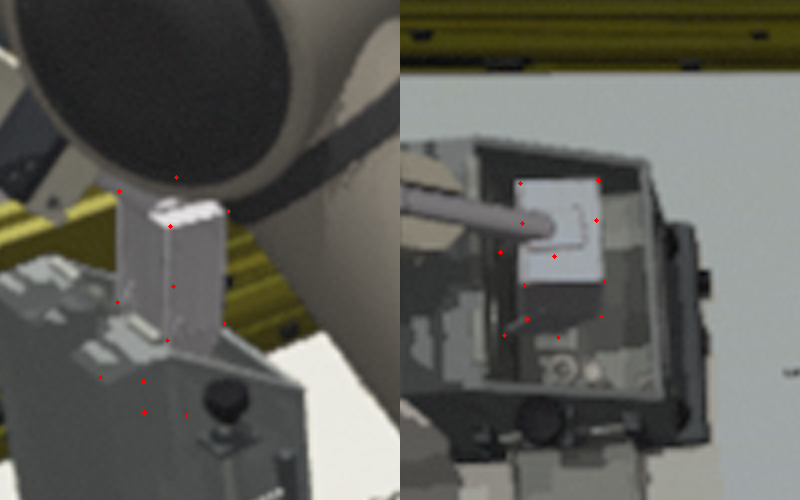

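move_arm([
  [6, 6, 0, 0, 0, 0, 0],
  [6, -6, 0, 0, 0, 0, 0],
  [6, 6, 0, 0, 0, 0, 0],
  [6, -6, 0, 0, 0, 0, 0],
  [6, 0, 0, 0, 0, 0, 0],
  [6, 0, 0, 0, 0, 0, 0],
])

```text
time: 20.6
tool_pos: [0.5734, 0.196, 0.3382]
tool_rot: [2.41, -0.002, 0.071]
contact_force: [-0.6, -3.9, -1.6]
opening: 0.014
```

```bash
python3 -c "
from scoopp import *
overlay('l10.png',('scene','top'))
plan([wp(6,160,68),wp(5,172,50),wp(-10,186,30),wp(-90,205,15)],grip=6,vmax=20,wmax=.12)
"
```

```text
20.6 pos [0.5734 0.196  0.3382] [ 2.4103 -0.0022  0.0706] F [-0.5884 -3.9133 -1.649 ] op 0.013993811163052572
lip hopper mm [ -1.6269  -0.5808 153.6515] yaw-H, pitch deg -1.5124863211215769 [81.899  -0.9122]
[6, 0, 11, 7, 0.081, 0.001, -0.003]
[6, 0, 11, 6, 0.081, 0.001, -0.003]
[6, 0, 12, 5, 0.081, 0.001, -0.003]
--
[6, 0, 16, 10, 0.105, 0.0, -0.0]
[6, 0, 17, 8, 0.105, 0.0, -0.0]
[6, 0, 18, 6, 0.105, 0.0, -0.0]
--
[6, 0, 16, 8, 0.087, 0.0, 0.0]
[6, 0, 17, 7, 0.087, 0.0, 0.0]
[6, 0, 17, 5, 0.087, 0.0, 0.0]
[6, 0, 18, 4, 0.087, 0.0, 0.0]
--
[6, 0, 19, 0, 0.044, -0.0, -0.0]
[6, 0, 19, -1, 0.044, -0.0, -0.0]
[6, 0, 19, -2, 0.044, -0.0, -0.0]
[6, 0, 19, -3, 0.044, -0.0, -0.0]
[6, 0, 18, -3, 0.044, -0.0, -0.0]
[6, 0, 18, -4, 0.044, -0.0, -0.0]
--
rows 16
```

View pics/l10.png

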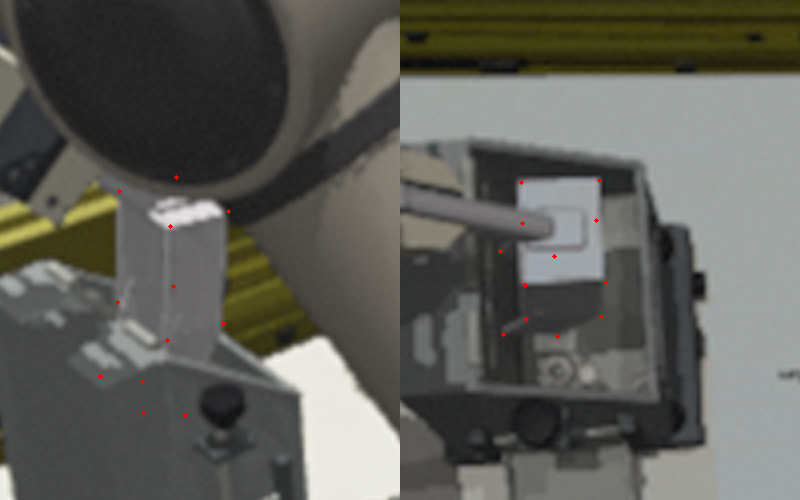

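move_arm([
  [6, 0, 11, 7, 0.081, 0.001, 0.003],
  [6, 0, 11, 6, 0.081, 0.001, 0.003],
  [6, 0, 12, 5, 0.081, 0.001, 0.003],
  [6, 0, 14, 8, 0.105, 0, 0],
  [6, 0, 15, 6, 0.105, 0, 0],
  [6, 0, 16, 4, 0.105, 0, 0],
  [6, 0, 0, 0, 0, 0, 0],
])

```text
time: 21.58
tool_pos: [0.5821, 0.1043, 0.3412]
tool_rot: [2.975, -0.011, 0.066]
contact_force: [0.6, -5.5, -1.3]
opening: 0.0137
```

```bash
python3 -c "
from scoopp import *
overlay('l11.png',('scene','top'))
plan([wp(5,174,38),wp(-10,186,28),wp(-100,205,15)],grip=6,vmax=20,wmax=.12)
"
```

```text
21.575 pos [0.5821 0.1043 0.3412] [ 2.9754 -0.0113  0.0658] F [ 0.5913 -5.5481 -1.3271] op 0.013654118506951717
lip hopper mm [  9.2507  -4.8144 170.9245] yaw-H, pitch deg -1.6404417970323986 [49.5193 -0.9971]
[6, 0, 12, 7, 0.067, -0.003, -0.005]
[6, -1, 12, 6, 0.067, -0.003, -0.005]
[6, -1, 13, 5, 0.067, -0.003, -0.005]
--
[6, 0, 13, 3, 0.058, 0.0, 0.0]
[6, 0, 13, 2, 0.058, 0.0, 0.0]
[6, 0, 14, 1, 0.058, 0.0, 0.0]
--
[6, 0, 19, -2, 0.038, -0.0, -0.0]
[6, 0, 19, -2, 0.038, -0.0, -0.0]
[6, 0, 19, -3, 0.038, -0.0, -0.0]
[6, 0, 19, -4, 0.038, -0.0, -0.0]
[6, 0, 19, -5, 0.038, -0.0, -0.0]
[6, 0, 19, -5, 0.038, -0.0, -0.0]
--
rows 12
```

View pics/l11.png

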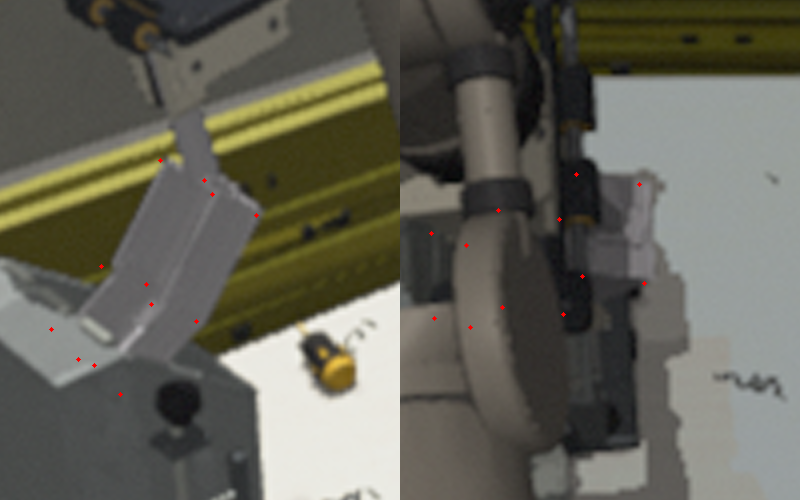

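move_arm([
  [6, 0, 12, 7, 0.067, -0.003, -0.005],
  [6, -1, 12, 6, 0.067, -0.003, -0.005],
  [6, -1, 13, 5, 0.067, -0.003, -0.005],
  [6, 0, 13, 2, 0.058, 0, 0],
  [6, 0, 13, 1, 0.058, 0, 0],
  [6, 0, 0, 0, 0, 0, 0],
])

```text
time: 22.42
tool_pos: [0.5903, 0.0394, 0.3249]
tool_rot: [-2.986, -0.018, 0.084]
contact_force: [0.0, -2.0, -1.4]
opening: 0.014
```

```bash
python3 -c "
from scoopp import *
overlay('l12.png',('scene','top'))
plan([wp(-10,188,28),wp(-100,208,15)],grip=6,vmax=20,wmax=.12)
"
```

```text
22.425 pos [0.5903 0.0394 0.3249] [-2.9863 -0.0178  0.0838] F [ 0.0127 -2.0042 -1.42  ] op 0.014010215798625544
lip hopper mm [ -6.1634  -6.7632 187.4237] yaw-H, pitch deg -0.467415081543052 [31.0972 -1.1913]
[6, -5, 13, 5, 0.055, -0.017, 0.008]
--
[6, 0, 19, -2, 0.038, -0.0, -0.0]
[6, 0, 19, -3, 0.038, -0.0, -0.0]
[6, 0, 19, -3, 0.038, -0.0, -0.0]
[6, 0, 19, -4, 0.038, -0.0, -0.0]
[6, 0, 19, -5, 0.038, -0.0, -0.0]
[6, 0, 19, -5, 0.038, -0.0, -0.0]
--
rows 7
```

View pics/l12.png

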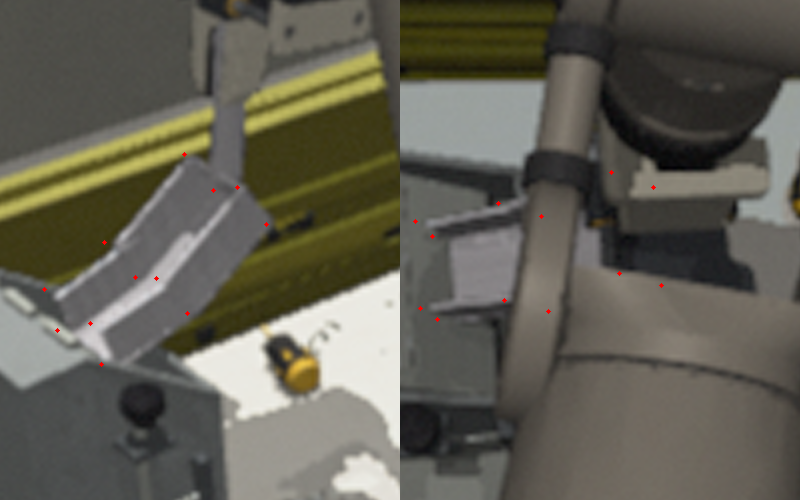

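move_arm([
  [6, -3, 13, 2, 0.055, -0.01, 0.006],
  [6, 0, 19, -2, 0.038, 0, 0],
  [6, 0, 19, -3, 0.038, 0, 0],
  [6, 0, 19, -3, 0.038, 0, 0],
  [6, 0, 19, -4, 0.038, 0, 0],
  [6, 0, 19, -5, 0.038, 0, 0],
  [6, 0, 19, -5, 0.038, 0, 0],
  [6, 0, 0, 0, 0, 0, 0],
])

```text
time: 23.52
tool_pos: [0.6038, -0.0769, 0.311]
tool_rot: [-2.696, -0.022, 0.097]
contact_force: [0.2, -0.7, -1.1]
opening: 0.0137
```

```bash
python3 -c "
from scoopp import *
overlay('l13.png',('scene','top'))
"
```

```text
23.525 pos [ 0.6038 -0.0769  0.311 ] [-2.6956 -0.0223  0.0969] F [ 0.2033 -0.7252 -1.1023] op 0.013703216398188377
lip hopper mm [-89.0339  -8.2759 215.4347] yaw-H, pitch deg 0.570505948564063 [14.4418 -1.318 ]
```

View pics/l13.png

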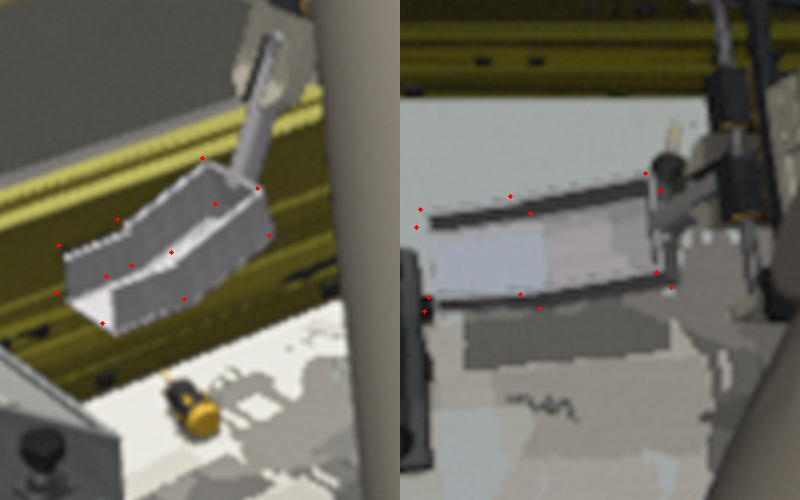

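```bash
cat > slip.py <<'E'
from scoopp import *
def scoop_slip(s,v):
    # v: dx,dz (scoop frame mm), delta rad pitch about grasp
    T,r=np.array(s['tool_pos']),R.from_euler('xyz',s['tool_rot'])
    t,rr=tool_in_scoop(-1);Rs0=r*rr.inv();g=T-r.apply([0,0,.0188])
    Rs=Rs0*R.from_rotvec([0,v[2],0])
    return g-Rs.apply(np.array([-.09+v[0]/1000,0,.091+v[1]/1000])),Rs
E
python3 - <<'E'
from slip import *
s=log();C={n:cam(n) for n in('scene','top')}
O=[('scene',(-39,-28.5,42),(6,3)),('scene',(-39,28.5,42),(6,4)),('scene',(88,-25.5,56),(7,12)),('scene',(101,25,24),(15,10)),('scene',(101,-25,24),(12,11)),('scene',(39,-28.5,42),(9,13)),
('top',(-39,-28.5,42),(5,8)),('top',(-39,28.5,42),(7,4)),('top',(88,-25.5,56),(8,8)),('top',(88,25.5,56),(9,6))]
P0,R0=scoop_now(s)
obs=[(n,np.array(X)/1000,proj(C[n],[P0+R0.apply(np.array(X)/1000)])[0]+np.array(d)/4) for n,X,d in O]
def f(v):
    P,Rs=scoop_slip(s,v);return np.concatenate([proj(C[n],[P+Rs.apply(X)])[0]-u for n,X,u in obs])
r=least_squares(f,[0,0,0]);print(r.x,np.degrees(r.x[2]));print(r.fun.reshape(-1,2))
np.save('slip.npy',r.x)
E
```

```text
[-0.576   3.0281  0.0607] 3.478194054713587
[[-0.3281  0.438 ]
 [-0.3508  0.1902]
 [ 0.1981  0.4567]
 [-1.234   0.6122]
 [-0.4425  0.3555]
 [-0.5117 -0.8074]
 [ 0.4888 -1.508 ]
 [-0.0057 -0.6203]
 [ 0.7903 -0.7057]
 [ 0.5447 -0.443 ]]
```

```bash
cat >> slip.py <<'E'
V=np.load('slip.npy') if os.path.exists('slip.npy') else np.zeros(3)
def tool_for(pos,Rs,v=V):
    t,rr=tool_in_scoop(-1);Rs0=Rs*R.from_rotvec([0,-v[2],0])
    g=pos+Rs.apply([-.09+v[0]/1000,0,.091+v[1]/1000]);r=Rs0*rr
    return g+r.apply([0,0,.0188]),r
G=json.load(open('grasp_pose.json'))
PL,RL=scoop_now({'tool_pos':G[0],'tool_rot':G[1]});PL=np.array([PL[0],PL[1],0]);YL=RL.as_euler('ZYX')[0]
E
python3 - <<'E'
from slip import *
print(PL,YL)
def W(x,z,th,yaw,y=0):
    P,Rs=scoop_lip_at(hp(x,y,z),yaw,np.radians(th));return tool_for(P,Rs)
plan([W(-190,215,0,1.5,5),tool_for(PL+[0,0,.12],scoopR(YL,0))],grip=6,vmax=35,wmax=.12)
E
```

```text
[ 0.5308 -0.1892  0.    ] 1.220579139429928
[6, -11, 31, -4, 0.078, 0.019, 0.039]
[6, -10, 31, -6, 0.078, 0.019, 0.039]
[6, -8, 31, -9, 0.078, 0.019, 0.039]
[6, -7, 30, -11, 0.078, 0.019, 0.039]
--
[6, -16, 25, 1, 0.0, 0.048, 0.051]
[6, -15, 26, 0, 0.0, 0.048, 0.051]
[6, -13, 26, -1, 0.0, 0.048, 0.051]
[6, -12, 27, -1, 0.0, 0.048, 0.051]
--
rows 8
```

move_arm([
  [6, -11, 31, -4, 0.078, 0.019, 0.039],
  [6, -10, 31, -6, 0.078, 0.019, 0.039],
  [6, -8, 31, -9, 0.078, 0.019, 0.039],
  [6, -7, 30, -11, 0.078, 0.019, 0.039],
  [6, -16, 25, 1, 0, 0.048, 0.051],
  [6, -15, 26, 0, 0, 0.048, 0.051],
  [6, -13, 26, -1, 0, 0.048, 0.051],
  [6, -12, 27, -1, 0, 0.048, 0.051],
  [6, 0, 0, 0, 0, 0, 0],
])

```text
time: 24.85
tool_pos: [0.5065, -0.2577, 0.2011]
tool_rot: [-2.38, -0.006, -0.351]
contact_force: [0.1, -0.3, -1.7]
opening: 0.0137
```

```bash
python3 - <<'E'
from slip import *
s=log();print(s['time'],s['tool_pos'],s['contact_force'])
print(scoop_slip(s,V)[0],scoop_slip(s,V)[1].as_euler('ZYX'))
plan([tool_for(PL+[0,0,.05],scoopR(YL,0)),tool_for(PL+[0,0,.015],scoopR(YL,0))],grip=6,vmax=25,wmax=.12)
ims=[]
for n in('top','scene'):
    c=cam(n,n+'9.png')
    P,Rs=scoop_slip(s,V);im=cv2.resize(c['img'][:,:,::-1],None,fx=4,fy=4,interpolation=2)
    for u in proj(c,P+Rs.apply(np.array(RIM)/1000))*4+2: cv2.circle(im,tuple(u.astype(int)),2,(0,0,255),-1)
    u=proj(c,[P])[0]*4+2;x0,y0=int(u[0])-200,int(u[1])-200;ims.append(im[y0:y0+400,x0:x0+400])
cv2.imwrite('pics/p1.png',np.hstack(ims))
E
```

```text
24.85 [ 0.5065 -0.2577  0.2011] [ 0.1407 -0.3013 -1.7423]
[ 0.5338 -0.1848  0.1209] [ 1.2198 -0.0023 -0.0061]
[6, 0, 17, 16, -0.001, -0.002, 0.001]
[6, 0, 17, 16, -0.001, -0.002, 0.001]
[6, 0, 17, 16, -0.001, -0.002, 0.001]
--
[6, 0, 12, 13, 0.0, 0.0, 0.0]
[6, 0, 12, 13, 0.0, 0.0, 0.0]
--
rows 5
```

View pics/p1.png

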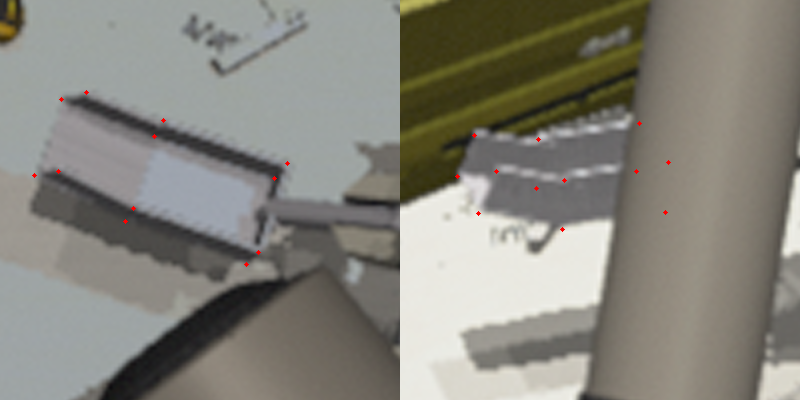

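View pics/top9.png

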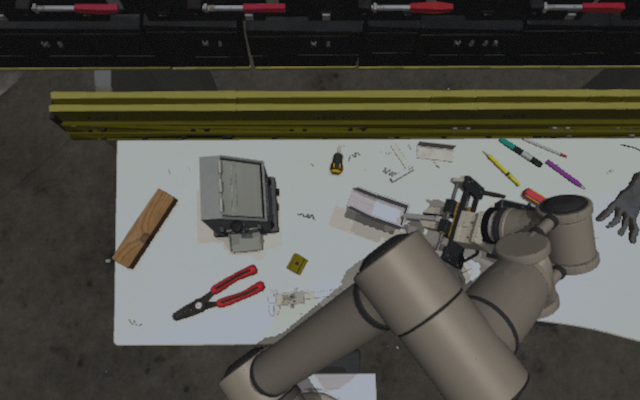

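move_arm([
  [6, 0, 17, 16, 0, 0, 0],
  [6, 0, 17, 16, 0, 0, 0],
  [6, 0, 17, 16, 0, 0, 0],
  [6, 0, 11, 12, 0, 0, 0],
  [6, 0, 10, 11, 0, 0, 0],
  [6, 0, 0, 0, 0, 0, 0],
])

```text
time: 25.7
tool_pos: [0.5122, -0.2587, 0.0988]
tool_rot: [-2.384, -0.015, -0.341]
contact_force: [-0.2, 0.7, -0.9]
opening: 0.0138
```

```bash
python3 - <<'E'
from slip import *
s=log();print(s['time'],s['tool_pos'],s['contact_force'],s['torque'])
print(scoop_slip(s,V)[0],scoop_slip(s,V)[1].as_euler('ZYX'))
plan([tool_for(PL+[0,0,.004],scoopR(YL,0))],grip=6,vmax=25,wmax=.12)
E
```

```text
25.7 [ 0.5122 -0.2587  0.0988] [-0.1752  0.6874 -0.8753] [-0.6785  0.2065 -0.0015]
[ 0.5393 -0.186   0.0183] [ 1.2301  0.0008 -0.0151]
[6, -7, 14, 6, 0.001, -0.004, 0.017]
--
rows 1
```

move_arm([
  [6, -4, 7, 3, 0, -0.002, 0.008],
  [6, -3, 6, 3, 0, -0.002, 0.008],
  [6, 0, 0, 0, 0, 0, 0],
])

```text
time: 26.08
tool_pos: [0.5037, -0.2623, 0.0855]
tool_rot: [-2.385, -0.002, -0.351]
contact_force: [1.3, -0.3, -0.5]
opening: 0.0138
```

```bash
python3 - <<'E'
from slip import *
s=log();print(s['time'],s['tool_pos'],s['contact_force'],s['torque'])
print(scoop_slip(s,V)[0],scoop_slip(s,V)[1].as_euler('ZYX'))
plan([tool_for(PL+[0,0,.0],scoopR(YL,0))],grip=6,vmax=25,wmax=.12)
c=cam('top')
P,Rs=scoop_slip(s,V);im=cv2.resize(c['img'][:,:,::-1],None,fx=4,fy=4,interpolation=2)
u=proj(c,[P])[0]*4+2;x0,y0=int(u[0])-200,int(u[1])-200;cv2.imwrite('pics/p2.png',im[y0:y0+400,x0:x0+500])
E
```

```text
26.075 [ 0.5037 -0.2623  0.0855] [ 1.3444 -0.3214 -0.5329] [-0.6794  0.1294 -0.0287]
[ 0.5305 -0.1896  0.005 ] [ 1.2201  0.0017 -0.002 ]
[6, 0, 3, 4, 0.002, -0.002, 0.001]
--
rows 1
```

View pics/p2.png

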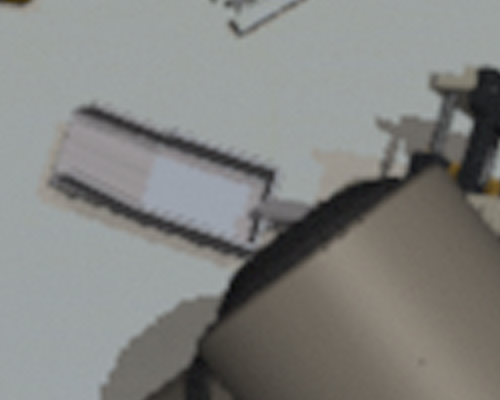

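move_arm([
  [6, 0, 1.3, 1.5, 0, 0, 0],
  [6, 0, 1.3, 1.5, 0, 0, 0],
  [6, 0, 0, 0, 0, 0, 0],
])

```text
time: 26.5
tool_pos: [0.5043, -0.2625, 0.0823]
tool_rot: [-2.385, -0.004, -0.351]
contact_force: [0.9, 0.0, -1.3]
opening: 0.0138
```

move_arm([
  [6, 0, 0.7, 0.8, 0, 0, 0],
  [6, 0, 0, 0, 0, 0, 0],
])

```text
time: 26.75
tool_pos: [0.5044, -0.2624, 0.0812]
tool_rot: [-2.385, -0.004, -0.35]
contact_force: [0.6, -0.3, -1.9]
opening: 0.0139
```

move_arm([
  [6, 0, 1, 1, 0, 0, 0],
  [6, 0, 0, 0, 0, 0, 0],
])

```text
time: 27.0
tool_pos: [0.5044, -0.2624, 0.0797]
tool_rot: [-2.385, -0.004, -0.35]
contact_force: [-0.2, -0.0, -1.8]
opening: 0.014
```

move_arm([
  [6, 0, 0.7, 0.8, 0, 0, 0],
  [6, 0, 0, 0, 0, 0, 0],
])

```text
time: 27.25
tool_pos: [0.5045, -0.2625, 0.0787]
tool_rot: [-2.385, -0.004, -0.35]
contact_force: [-0.8, -0.4, -1.9]
opening: 0.0138
```

move_arm([
  [6, 0, 0.7, 0.8, 0, 0, 0],
  [6, 0, 0, 0, 0, 0, 0],
])

```text
time: 27.5
tool_pos: [0.5045, -0.2625, 0.0786]
tool_rot: [-2.385, -0.005, -0.35]
contact_force: [0.5, 0.7, -1.4]
opening: 0.0136
```

move_arm([
  [6, 0, 1.1, 1.2, 0, 0, 0],
  [6, 0, 0, 0, 0, 0, 0],
])

```text
time: 27.75
tool_pos: [0.5045, -0.2627, 0.0786]
tool_rot: [-2.384, -0.006, -0.35]
contact_force: [-1.0, -0.3, -1.7]
opening: 0.0137
```

move_arm([
  [6, 0, 1.1, 1.2, 0, 0, 0],
  [6, 0, 0, 0, 0, 0, 0],
])

```text
time: 28.0
tool_pos: [0.5045, -0.2629, 0.0786]
tool_rot: [-2.383, -0.007, -0.35]
contact_force: [-0.2, 0.9, -0.2]
opening: 0.0138
```

move_arm([
  [6, 0, 1.4, 1.5, 0, 0, 0],
  [6, 0, 0, 0, 0, 0, 0],
])

```text
time: 28.25
tool_pos: [0.5045, -0.2631, 0.0785]
tool_rot: [-2.381, -0.008, -0.35]
contact_force: [-0.5, 1.0, -0.4]
opening: 0.0136
```

```bash
python3 - <<'E'
from slip import *
s=log();print(s['time'],s['tool_pos'],s['contact_force'],s['torque'])
c=cam('scene','sc10.png')
E
```

```text
28.25 [ 0.5045 -0.2631  0.0785] [-0.4919  1.0114 -0.4193] [-0.3313  0.2338  0.1338]
```

move_arm([
  [13, 0, 0, 0, 0, 0, 0],
  [13, 0, 0, 0, 0, 0, 0],
], newtons=3)

```text
time: 28.55
tool_pos: [0.505, -0.2633, 0.0783]
tool_rot: [-2.381, -0.009, -0.35]
contact_force: [-1.0, -1.7, 3.7]
opening: 0.0141
```

move_arm([
  [24, 0, 0, 0, 0, 0, 0],
  [40, 0, 0, 0, 0, 0, 0],
  [60, 0, 0, 0, 0, 0, 0],
  [91, 0, 0, 0, 0, 0, 0],
  [91, 0, 0, 0, 0, 0, 0],
  [91, 0, 0, 0, 0, 0, 0],
  [91, 0, 0, 0, 0, 0, 0],
])

```text
time: 29.42
tool_pos: [0.505, -0.263, 0.0771]
tool_rot: [-2.381, -0.008, -0.35]
contact_force: [0.3, -0.0, -0.5]
opening: 0.08
```

```bash
python3 - <<'E'
from slip import *
s=log();print(s['time'],s['tool_pos'],s['contact_force'],s['opening'])
c=cam('top');im=cv2.resize(c['img'][:,:,::-1],None,fx=4,fy=4,interpolation=2);cv2.imwrite('pics/p3.png',im[680:1080,1300:1900])
E
```

```text
29.425 [ 0.505  -0.263   0.0771] [ 0.3233 -0.0235 -0.5053] 0.08000498434831098
```

View pics/p3.png

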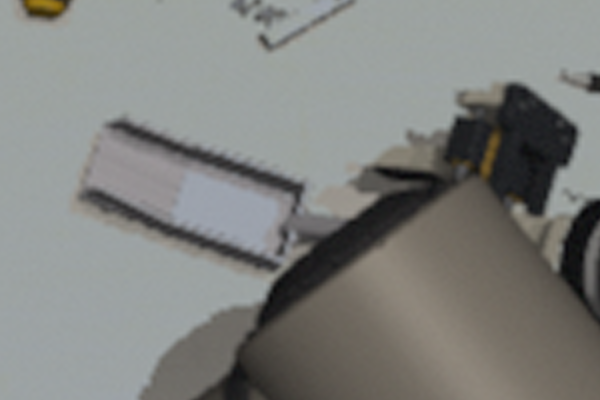

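move_arm([
  [91, 0, 0, -10, 0, 0, 0],
  [91, 0, 0, -20, 0, 0, 0],
  [91, 0, 0, -25, 0, 0, 0],
  [91, 0, 0, -30, 0, 0, 0],
  [91, 0, 0, -30, 0, 0, 0],
  [91, 0, -25, -30, 0, 0, 0],
  [91, 0, -25, -30, 0, 0, 0],
  [91, 0, -20, -30, 0, 0, 0],
  [91, 0, 0, 0, 0, 0, 0],
])

```text
time: 30.6
tool_pos: [0.4693, -0.3535, 0.2839]
tool_rot: [-2.385, -0.009, -0.352]
contact_force: [0.9, -0.3, -0.6]
opening: 0.0912
```

```bash
python3 - <<'E'
from slip import *
s=log();print(s['time'],s['tool_pos'],s['contact_force'],s['opening'])
c=cam('top');im=cv2.resize(c['img'][:,:,::-1],None,fx=3,fy=3,interpolation=2);cv2.imwrite('pics/p4.png',im[390:870,555:1335])
c=cam('scene');im=cv2.resize(c['img'][:,:,::-1],None,fx=3,fy=3,interpolation=2);cv2.imwrite('pics/p5.png',im[480:990,510:1290])
E
```

```text
30.6 [ 0.4693 -0.3535  0.2839] [ 0.9391 -0.3091 -0.5655] 0.0912053667114845
```

View pics/p4.png

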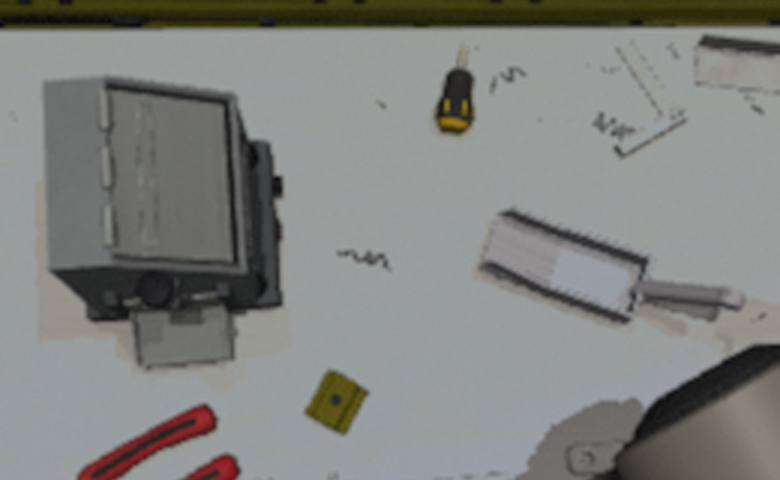

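View pics/p5.png

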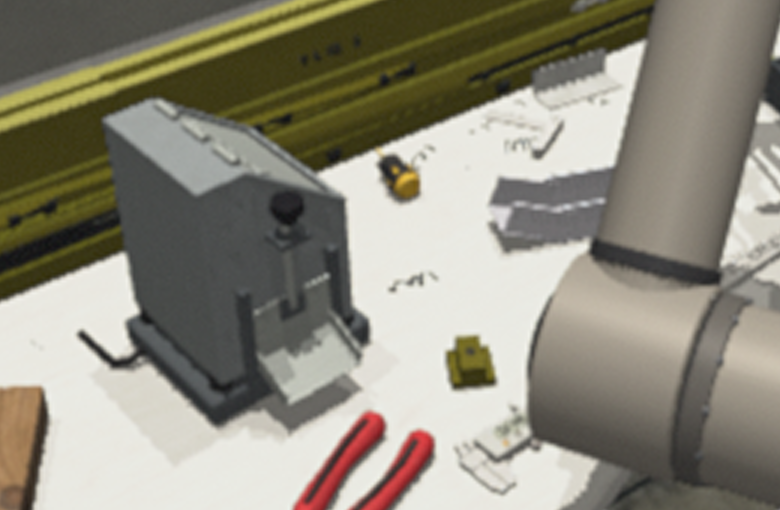

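```bash
python3 -c "
from h import *
print(robot.hand_in(), robot.observe()['time'])"
```

```text
the job is handed in; nothing more can be done
the job is handed in; nothing more can be done
```

The job is handed in at about 31 s of the 72 s allowed, and as far as I could check, everything asked was done in the order asked.

- **Gate:** I pushed the knob down first, to a hard stop at z 0.210 m under 33 N. The shut position is 0.211 m, so it is fully down.
- **Nuts:** I pushed the flap open with the spout, tipped the scoop to about 82° inside the mouth, and shook it. Afterwards the scoop looked empty in both cameras, and the lifted weight fell from about 2.6 N to between 1.1 and 1.7 N, which fits the empty scoop.
- **Final pictures:** The flap is shut, there is no nut on the worktop, and the screwdriver, square and T-block have not moved. The scoop stands upright within a few mm of where it was.

**Not fully confirmed:**
- I did not count all seven nuts inside the hopper. Only a few showed through the open mouth, so seven rests on the empty scoop and the clear worktop.
- The scoop slipped about 3.5° in the grip during the pour. I corrected for that when setting it down.
- When I set it down, contact showed up as only a small change in force. After release it settled in the same place in the image.

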